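Close and latch a two-part food mould

TASK

Take the loose half of the white food mould out of the blue basket, set it down upright and let go of it, then take hold of it another way that leaves its front face free and bring it squarely between the rails of the wooden board until it meets the fixed half. Swing the latch's wire loop over by its red tab and lay it behind the keeper on the loose half, then push the red lever over until it snaps down flat, leaving the two halves drawn tightly together. Do not disturb the jar, the tin or the cup.

Things in the scene. Friction and masses are not known exactly. Their poses are not given: they have to be found in the camera images.
- stand: Fixed wooden board, 190 x 104 x 8 mm, with the mould's fixed half. Origin on the worktop, z up. The fixed half (50 x 62 mm, top at z = 48 mm) runs from its mating face at x = 0 to x = +50 mm, centred on y = 0, with two cheeks 8 mm high on top (x = 0 to 20, |y| = 19 to 31 mm). Two rails (x = -116 to -4 mm) stand 9 mm above the board, inner faces at y = +-33.5 mm, tops chamfered inwards.
- slot (a point): On the board's top (z = 8 mm; it spans x = -120 to +70 mm) between the rails, at x = -25 mm in the stand's frame, axes as the stand's: where the loose half's origin belongs, with its x axis along the stand's x, so that its face meets the fixed half. The latch itself draws in a last gap of up to about 4 mm.
- lever_pin (a point): The lever's hinge pin above the fixed half, at (35, 0, 58) mm in the stand's frame; axes as the stand's. The latch works in the stand's x-z plane at y = 0.
- lever (a joint): Red latch lever, 14 mm wide, 4 mm thick, 66 mm long from its pin (upper face 5 mm above the pin when flat). 0 = closed, flat towards the stand's +x; 1.57 = upright; at most 2.1, leaning to -x (the loose half's side). Stays where left (1 N at the tip). With the loop hooked it stiffens near the end (to 5 N at the tip), passes dead centre and snaps down to 0.
- lever_tip (a point): Upper face of the lever (when flat) near its free end, 60 mm from the pin.
- loop (a joint): Angle of the wire loop on the lever. Loop value minus lever value is the loop's elevation: 0 = level, pointing to the stand's -x (the loose half's side), 1.57 = straight up, more = thrown back over the fixed half, as at the start, where it leans back on its stop at 3.7. It turns freely: let go, it falls to the side it leans to. Pulling the loop also turns the lever.
- loop_pin (a point): Hinge pin of the loop, carried by the lever: 16 mm from the lever's pin along the lever and 5 mm towards its underside.
- loop_spring (a joint): Stretch of the sprung loop in m, 0 to 0.007, stiffness 4 N/mm; 0 when slack, about 0.003 when properly latched.
- loop_tab (a point): Centre of the round red tab on the loop's end: a disc 24 mm across, 8 mm thick, flat sides facing the stand's +-y; pinch it along y (it may pivot between the pads). It lies 86 mm from the loop's pin along the loop and 18 mm above the loop (loop level): from the crossbar 16 mm further out and 18 mm up. Hooked with the lever up, the loop slopes down about 0.33 rad to the keeper.
- crossbar (a point): Middle of the loop's crossbar, a 4.4 mm wire at the loop's end, 70 mm from the loop's pin when unstretched. The loop is 22 mm wide inside, 30 mm outside.
- loose_half: White loose half of the mould, 50 (x) x 62 (y) x 40 (z) mm, 0.35 kg; origin at the centre of its underside. The mating face looks to +x; in it is a cavity 24 mm wide, 6 to 24 mm above the underside. On top two cheeks (x = 4 to 25, |y| = 19 to 31 mm, 8 mm high), the keeper between. It starts in the basket, where fingers can reach only its +x and -x faces.
- half_face (a point): Bottom middle of the loose half's mating face, 25 mm along +x from its origin.
- keeper (a point): Where the crossbar's middle lies when hooked: (3, 0, 42) mm in the loose half's frame, just behind (-x side of) the steel keeper, which is 14 mm wide, 10 mm high above the top, has a ramp on its +x side and leans 3 mm to -x. The crossbar must pass over it, come down 5 to 8 mm further to -x, then rest behind it.
- basket: Fixed pale blue basket, 143 (x) x 88 (y) x 48 mm, inside 128 x 74 mm, floor 2 mm thick; origin under its centre. The loose half stands in it, x axis along the basket's.
- spice_jar: Loose jar with brown lid, 48 mm across, 70 mm high, origin under its centre: leave it alone.
- fish_tin: Loose flat tin, 86 mm across, 40 mm high, origin under its centre: leave it alone.
- cup: Loose patterned cup, 65 mm across, 78 mm high, origin under its centre: leave it alone.
Not all that is in view belongs to the job. What is shaped like the basket but yellow is not meant.

How it is judged:
By the outcome, as a careful person would: the job done as asked, in the order asked, and still so for the second after the job is handed in, with the robot touching nothing.
It also fails if it takes over 72 s, if anything falls off the work surface, if the arm or the gripper's body presses on something with over 40 N, if the wrist force passes 120 N, or if a joint passes its speed limit or range.

ROBOT

A 7-joint arm with a two-finger parallel gripper is mounted at the origin on a cart in front of the work surface, level with it; the furniture and walls round the work are solid. World frame = base frame: x ahead of the robot, y to its left, z up, the work surface at z = 0. Lengths are in mm, angles in degrees, forces in N, time in s.
With the tool pointing down it reaches from about 425 to 825 mm from the base axis. Payload 3.6 kg.
Tool frame: the origin (TCP) lies on the centre line of the jaws, within the pads' length; the fingertips stand 22 mm ahead of it and the grasp point (between the pads) lies 3 mm ahead of it; y points along the fingers, x is the direction in which the jaws open and shut, and the axes are right-handed (so a half turn about y gives the same grasp; the last joint's range is limited). The gripper opens to 85 mm and grips with 20 to 120 N. Pads are 22 mm wide; open, the fingers measure 114 mm over their backs; the gripper's body (76 mm by 85 mm) begins 54 mm behind the grasp point. The pads swing forward as they close: fully open they stand 13 mm farther back than shut.
Start: joints at [75.716, 35.231, -0.722, 81.555, 0.464, 63.22, -2.315], TCP at [143.639, -633.902, 253.297] pointing down, gripper open.
Joint ranges: [-178.69, 178.69], [-17.37, 117.87], [-77.05, 75.6], [15.02, 138.74], [-78.02, 258.01], [0.78, 113.62], [-162.83, 162.83]. Speed limits (degrees/s): [159.86, 159.86, 180, 180, 180, 180, 180].

INTERFACE

Orientations are given as [roll, pitch, yaw] about the fixed x, y, z axes, in that order (R = Rz(yaw) Ry(pitch) Rx(roll)).
In Python, from workcell import robot, grip, solve_ik, observe, cams, workorder gives the robot as it stands. Calls block until the motion is done:
- robot.move_to(position, orientation): joint-space move of the TCP to a pose.
- robot.line_to(position, ori=None, v=150): straight line of the TCP; ori=None keeps the orientation; v is the mean speed in mm/s.
- robot.movej(angles): joint-space move.
- grip(opening, squeeze=None): finger opening in mm; squeeze is the grip in N (None keeps the last); returns when the fingers have stopped.
- robot.pause(seconds).
- solve_ik(position, orientation): joint angles nearest the present ones, or None.
- observe(): the state.
- cams.read_camera(name): name is "scene" or "top" or "wrist"; returns the picture (384x512x3 uint8, blue, green, red); there is no depth.
- cams.camera_model(name): a dict with "intrinsics" (3x3 intrinsics, pixels), "T" (4x4, takes a point from camera to world coordinates). Camera axes: x right, y up, looking along -z (the intrinsics and any distortion apply to the point x, -y, -z); pixel columns grow to the right and rows downward; lengths in mm; the calibration is good to about 2 mm. A picture is of the moment at which its call begins: read the wrist's pose just before it. camera_model takes no time and is no camera call; for the wrist camera it gives the pose at the moment of the call.
A pose or a line that the arm cannot do raises robot.MotionError and nothing moves.
- workorder.finish_job(): hands the job in, once; it reports no verdict.
The state is a dict: "clock": time; "joint_pos": joint angles; "joint_vel": joint speeds; "joint_torque": joint torques, N m; "tcp_pos": TCP position; "tcp_rot": TCP orientation; "ft_force": force on the tool from outside, world axes, zero at the start; "ft_torque": the same for the moment, N m; "grip_width": finger opening in mm.
Only numpy, scipy, OpenCV 4.12 (cv2) and the standard library are available. Lean on these libraries where they do the work, as an engineer would, in place of code of your own. Each camera call takes 0.05 s, during which the arm holds its last target.

## Working session

There is one attempt and no reset: what is moved stays moved. The work goes in short steps, each a Python script; the robot and the scene stay as the last script left them, time stands still between calls to the robot, and variables do not carry over. Pictures are saved under pics/ and viewed, and the job is handed in when it is done.

```bash
ls; mkdir -p pics; python3 - <<'E'
from workcell import robot, grip, solve_ik, observe, cams, workorder
import cv2, numpy as np
for n in ("scene","top","wrist"):
    m=cams.camera_model(n); im=cams.read_camera(n); cv2.imwrite(f"pics/{n}0.png",im)
    print(n,{k:(np.round(v,3).tolist() if hasattr(v,'__len__') and not isinstance(v,str) else v) for k,v in m.items()})
s=observe();print(s)
E
```

```text
pics
scene {'intrinsics': [[408.107, 0.0, 257.288], [0.0, 408.107, 199.179], [0.0, 0.0, 1.0]], 'T': [[-0.893, 0.286, -0.348, 133.468], [-0.451, -0.58, 0.679, 805.723], [-0.007, 0.763, 0.647, 786.509], [0.0, 0.0, 0.0, 1.0]]}
top {'intrinsics': [[443.313, 0.0, 261.664], [0.0, 443.313, 193.637], [0.0, 0.0, 1.0]], 'T': [[-0.017, 0.982, -0.188, 352.904], [-1.0, -0.016, 0.007, 54.094], [0.004, 0.188, 0.982, 1044.035], [0.0, 0.0, 0.0, 1.0]]}
wrist {'intrinsics': [[298.819, 0.0, 255.165], [0.0, 298.819, 187.802], [0.0, 0.0, 1.0]], 'T': [[0.221, 0.939, 0.264, 210.847], [-0.975, 0.213, 0.058, -616.972], [-0.002, -0.27, 0.963, 371.586], [0.0, 0.0, 0.0, 1.0]]}
{'clock': 0.15, 'joint_pos': array([75.7192805 , 35.27783411, -0.72116708, 81.61974025,  0.46414874,
       63.22036138, -2.31720205]), 'joint_vel': array([ 0.02366256, -0.14606727,  0.07412097, -0.32715246,  0.03894735,
        0.09920429,  0.04904011]), 'joint_torque': array([ 1.23619626e-03, -4.69660163e+01,  2.59797564e-01, -1.71251625e+01,
        1.00483521e-02,  7.09384258e-03, -3.07121283e-06]), 'tcp_pos': array([ 143.46975351, -633.41269174,  252.39229118]), 'tcp_rot': array([-90.00210134,   0.11503715, -77.23777679]), 'ft_force': array([ 0.26660352,  0.10819669, -0.5981465 ]), 'ft_torque': array([ 0.01753601, -0.0034237 , -0.01836169]), 'grip_width': 85.27138539881035}
```

View images.

View pics/scene0.png

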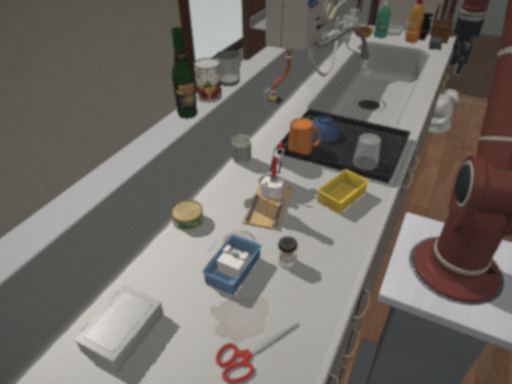

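View pics/top0.png

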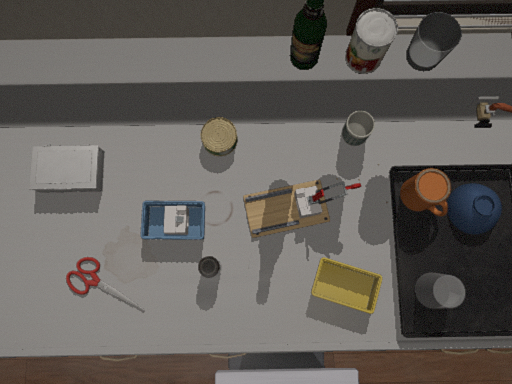

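View pics/wrist0.png

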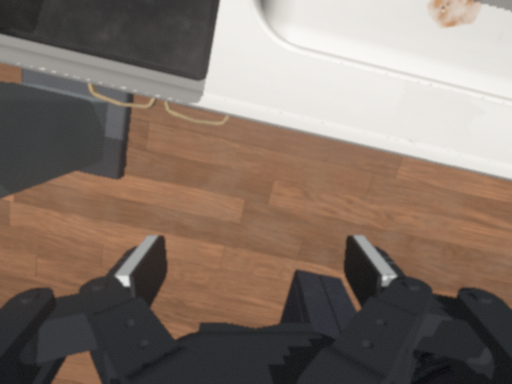

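```bash
cat > h.py <<'E'
from workcell import robot, grip, solve_ik, observe, cams, workorder
import cv2, numpy as np
from scipy.optimize import least_squares
from scipy.spatial.transform import Rotation as Ro
def proj(m,P):
    K=np.array(m['intrinsics']);T=np.linalg.inv(np.array(m['T']))
    P=np.atleast_2d(P);q=P@T[:3,:3].T+T[:3,3]; q=q*[1,-1,-1]
    u=q@K.T; return u[:,:2]/u[:,2:]
def back(m,uv,z):
    K=np.array(m['intrinsics']);T=np.array(m['T'])
    d=np.linalg.solve(K,[uv[0],uv[1],1])*[1,-1,-1]; d=T[:3,:3]@d; o=T[:3,3]
    return o+d*(z-o[2])/d[2]
E
python3 - <<'E'
import cv2
im=cv2.imread("pics/top0.png")
c=cv2.resize(im[120:250,130:230],None,fx=6,fy=4.6*1.3,interpolation=cv2.INTER_CUBIC)
c=cv2.resize(im[190:250,135:215],(800,600),interpolation=cv2.INTER_CUBIC);cv2.imwrite("pics/b0.png",c)
c=cv2.resize(im[165:240,240:365],(800,480),interpolation=cv2.INTER_CUBIC);cv2.imwrite("pics/s0.png",c)
im=cv2.imread("pics/scene0.png")
c=cv2.resize(im[140:300,170:330],(600,600),interpolation=cv2.INTER_CUBIC);cv2.imwrite("pics/sc0.png",c)
E
```

```text
(no output)
```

View pics/b0.png

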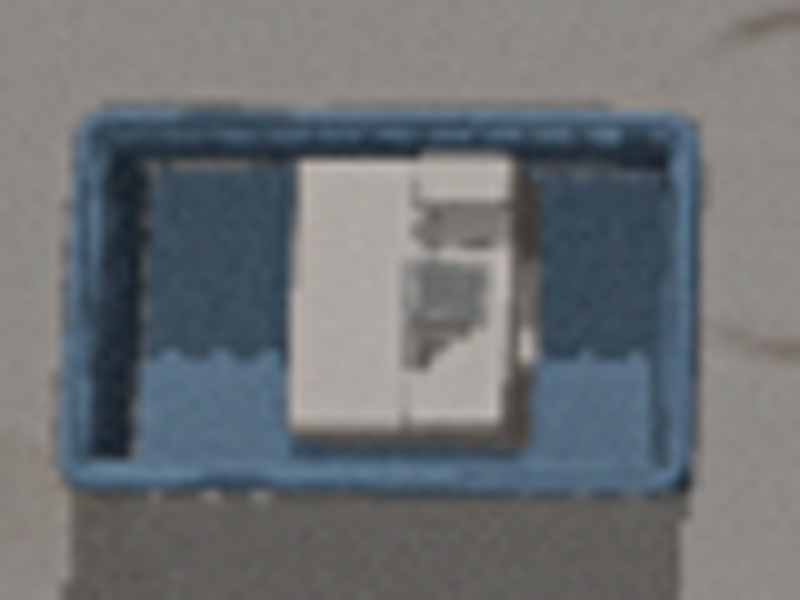

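View pics/s0.png

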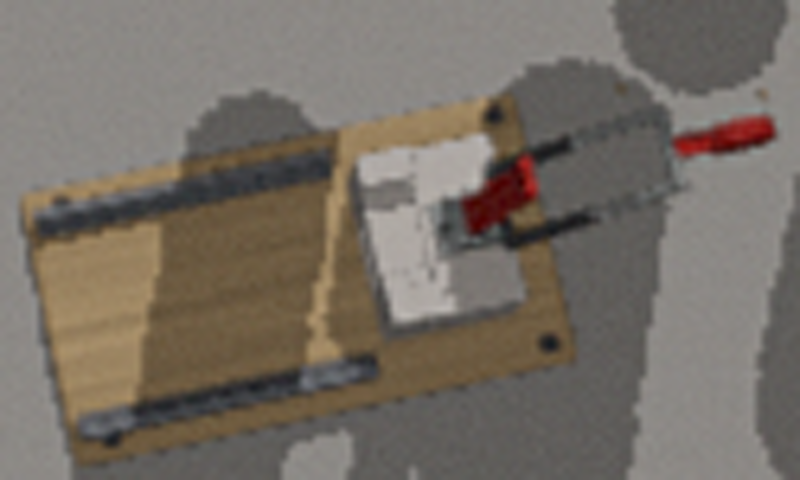

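View pics/sc0.png

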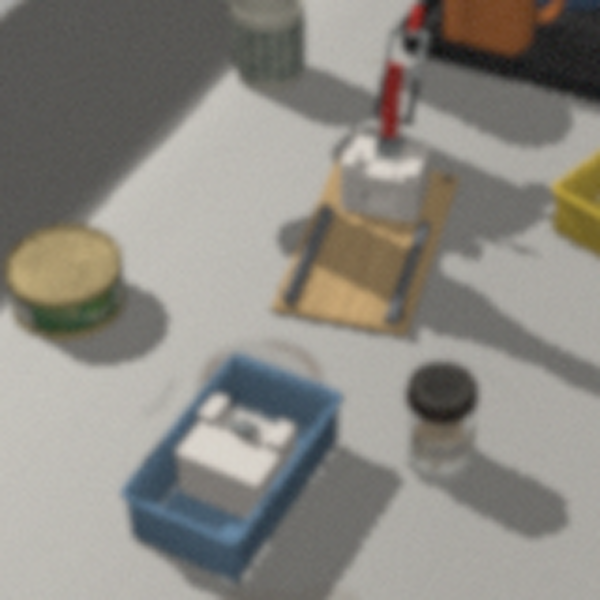

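```bash
python3 - <<'E'
from h import *
m=cams.camera_model("top")
def fit(model,px):
    model=np.array(model,float);px=np.array(px,float)
    def f(p):
        R=Ro.from_euler('z',p[2]).as_matrix(); return (proj(m,model@R.T+[p[0],p[1],0])-px).ravel()
    g=back(m,px.mean(0),0)
    r=least_squares(f,[g[0],g[1],-1.5]); print(np.round(r.x[:2],1),np.degrees(r.x[2]),np.round(r.fun,2)); return r.x
s=[[240+u/6.4-.4,165+v/6.4-.4] for u,v in [(22,198),(78,465),(577,357),(515,95)]]
print("stand");fit([[-120,52,8],[-120,-52,8],[70,-52,8],[70,52,8]],s)
b=[[135+u/10-.45,190+v/10-.45] for u,v in [(80,112),(60,490),(690,490),(697,112)]]
print("basket");fit([[-71.5,44,48],[-71.5,-44,48],[71.5,-44,48],[71.5,44,48]],b)
h=[[135+u/10-.45,190+v/10-.45] for u,v in [(298,160),(290,432),(500,428),(515,153)]]
print("half");fit([[-25,31,42],[-25,-31,42],[25,-31,50],[25,31,50]],h)
for n,uv,z in [("jar",(208,267),70),("tin",(219,135),40),("cup",(359,126),78)]: print(n,back(m,uv,z))
E
```

```text
stand
[520.2 -35.3] -78.89583198579014 [-0.55 -0.52 -0.32  0.58  0.75  0.56  0.11 -0.69]
basket
[486.9 249.1] -90.9394615515051 [-0.5  -0.44 -0.46  0.43  0.37  0.4   0.59 -0.45]
half
[488.7 245.4] -91.07163411385419 [ 0.15  0.   -0.22 -0.13  0.32 -0.05 -0.25  0.18]
jar [378.95526424 166.36208891  70.        ]
tin [687.43650315 145.53041794  40.        ]
cup [ 691.17920196 -177.94939883   78.        ]
```

```bash
cat >> h.py <<'E'
S=np.array([520.2,-35.3]);SY=np.radians(-78.9)
def setS(x,y,yaw):
    global S,SY; S=np.array([x,y]);SY=np.radians(yaw)
def W(x,y,z):
    c,s=np.cos(SY),np.sin(SY); return np.array([S[0]+c*x-s*y,S[1]+s*x+c*y,z])
def mech(a,e):
    lp=np.array([35+16*np.cos(a)+5*np.sin(a),58+16*np.sin(a)-5*np.cos(a)])
    d=np.array([-np.cos(e),np.sin(e)]);n=np.array([np.sin(e),np.cos(e)])
    return lp,lp+70*d,lp+86*d+18*n   # loop pin, crossbar, tab (stand x,z)
E
python3 - <<'E'
from h import *
m=cams.camera_model("top")
def planehit(uv):
    # ray with stand y=0 plane -> stand x,z
    K=np.array(m['intrinsics']);T=np.array(m['T'])
    d=T[:3,:3]@(np.linalg.solve(K,[uv[0],uv[1],1])*[1,-1,-1]);o=T[:3,3]
    n=np.array([-np.sin(SY),np.cos(SY),0]);t=((np.r_[S,0]-o)@n)/(d@n);P=o+t*d
    return P
tab=[353.0-.1,186.0]
for a in np.arange(1.2,2.15,.1):
    _,cb,tb=mech(a,3.7-a); lt=np.array([35,58])+66*np.array([np.cos(a),np.sin(a)])
    P=proj(m,[W(tb[0],0,tb[1]),W(cb[0],0,cb[1]),W(lt[0],0,lt[1]),W(35,0,58)])
    print(round(a,2),np.round(tb),np.round((P-[240,165])*6.4).tolist())
for nm,p,yaws in [("basket",[488.7,245.4,33],(-91,89)),("down",W(-86,116,30) ,(-79,101)),("re",W(-86,116,40),(11.1,-168.9)),("slot",W(-33,0,43),(11.1,-168.9)),("tab",W(101,0,137),(11.1,-168.9)),("hook",W(-50,0,75),(11.1,-168.9)),("lev",W(100,0,85),(11.1,-168.9))]:
    for y in yaws:
        q=solve_ik(np.array(p),[-90,0,y]); print(nm,np.round(p),y,None if q is None else np.round(q,0))
E
```

```text
1.2 [125. 108.] [[748.0, 137.0], [683.0, 148.0], [562.0, 170.0], [470.0, 218.0]]
1.3 [120. 117.] [[738.0, 135.0], [669.0, 148.0], [545.0, 173.0], [470.0, 218.0]]
1.4 [113. 125.] [[724.0, 133.0], [654.0, 148.0], [526.0, 176.0], [470.0, 218.0]]
1.5 [106. 133.] [[708.0, 133.0], [636.0, 149.0], [508.0, 180.0], [470.0, 218.0]]
1.6 [ 98. 139.] [[689.0, 134.0], [616.0, 151.0], [488.0, 184.0], [470.0, 218.0]]
1.7 [ 90. 145.] [[667.0, 135.0], [595.0, 154.0], [469.0, 188.0], [470.0, 218.0]]
1.8 [ 81. 150.] [[643.0, 138.0], [572.0, 158.0], [449.0, 193.0], [470.0, 218.0]]
1.9 [ 72. 154.] [[617.0, 141.0], [548.0, 162.0], [430.0, 198.0], [470.0, 218.0]]
2.0 [ 62. 158.] [[589.0, 145.0], [522.0, 166.0], [411.0, 203.0], [470.0, 218.0]]
2.1 [ 52. 160.] [[559.0, 151.0], [497.0, 172.0], [393.0, 208.0], [470.0, 218.0]]
basket [489. 245.  33.] -91 [ -32.   44.    5.  110.   -8.   26. -112.]
basket [489. 245.  33.] 89 [-16.  46. -21. 109.  30.  30.  32.]
down [617.  71.  30.] -79 [ -9.  48.  -0.  97.   0.  34. -88.]
down [617.  71.  30.] 101 [ 14.  55. -40.  97.  46.  47.  54.]
re [617.  71.  40.] 11.1 [  3.  49. -19.  97.  24.  39. -18.]
re [617.  71.  40.] -168.9 [ -21.   49.   22.   98.  -27.   38. -154.]
slot [514.  -3.  43.] 11.1 [  8.  42. -15. 115.  24.  26. -14.]
slot [514.  -3.  43.] -168.9 [ -14.   43.   18.  115.  -29.   26. -143.]
tab [ 540. -134.  137.] 11.1 [ 28.  37. -26. 104.  22.  43.   1.]
tab [ 540. -134.  137.] -168.9 [  -1.   36.   19.  105.  -17.   41. -141.]
hook [511.  14.  75.] 11.1 [  8.  39. -19. 114.  24.  30. -16.]
hook [511.  14.  75.] -168.9 [ -16.   39.   18.  115.  -24.   29. -149.]
lev [ 539. -133.   85.] 11.1 [ 27.  42. -24. 107.  26.  37.  -2.]
lev [ 539. -133.   85.] -168.9 [  -1.   41.   19.  107.  -22.   35. -136.]
```

```bash
python3 - <<'E'
from h import *
robot.move_to([488.7,245.4,220],[-90,0,-91])
grip(74)
robot.line_to([488.7,245.4,130],v=200)
m=cams.camera_model("wrist");im=cams.read_camera("wrist");cv2.imwrite("pics/w1.png",cv2.resize(im,(800,600),interpolation=cv2.INTER_CUBIC))
np.savez("w1.npz",K=m['intrinsics'],T=m['T'])
s=observe();print(s['clock'],s['tcp_pos'],s['tcp_rot'],s['grip_width'],s['ft_force'])
P=proj(m,[[488.7,245.4,z] for z in (2,42)]);print(P*800/512)
E
```

```text
4.375 [489.46662582 246.30928839 131.26429703] [-89.87690701   0.10152007 -90.9907724 ] 73.79378992352731 [-0.14292283  0.12031419  0.4678095 ]
[[402.62095446 293.10743652]
 [403.25276813 316.0493795 ]]
```

View pics/w1.png

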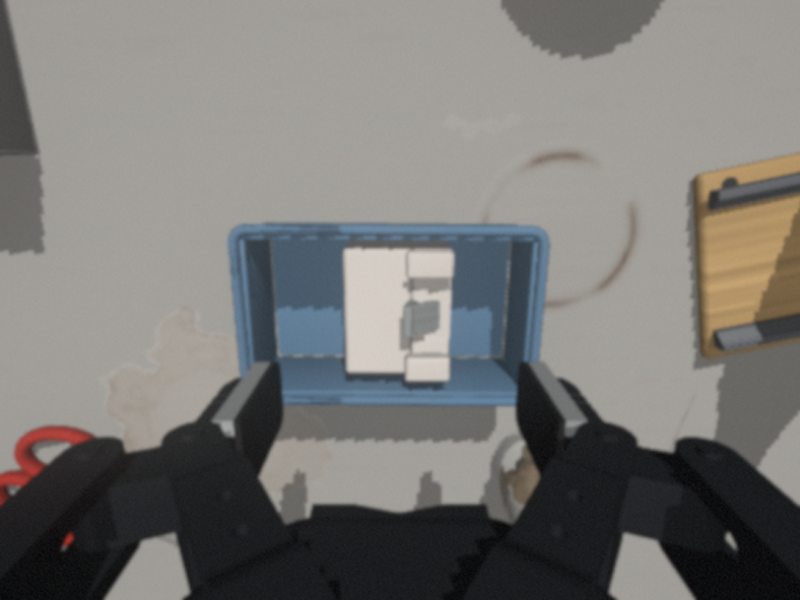

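```bash
cat >> h.py <<'E'
def fit(m,model,px,g,z=False):
    model=np.array(model,float);px=np.array(px,float)
    def f(p):
        R=Ro.from_euler('z',p[2]).as_matrix(); return (proj(m,model@R.T+[p[0],p[1],0])-px).ravel()
    r=least_squares(f,[g[0],g[1],np.radians(g[2])]); print(np.round(r.x[:2],1),round(np.degrees(r.x[2]),2),np.round(r.fun,1)); return r.x
E
python3 - <<'E'
from h import *
d=np.load("w1.npz");m={'intrinsics':d['K'],'T':d['T']}
k=512/800
fit(m,[[-25,31,42],[-25,-31,42],[25,-31,50],[25,31,50]],np.array([(343,248),(346,373),(450.5,382),(455,250)])*k-.2,[488,245,-91])
fit(m,[[-71.5,44,48],[-71.5,-44,48],[71.5,-44,48],[71.5,44,48]],np.array([(229,225),(237,404),(540,405),(549,226)])*k-.2,[488,245,-91])
E
```

```text
[490.4 248.1] -91.19 [-0.4 -0.5  0.   0.4  0.1 -0.4  0.3  0.6]
[488.8 252.2] -91.26 [-4.  -1.3  2.3  1.5 -1.8  1.7  3.5 -0.9]
```

```bash
python3 - <<'E'
from h import *
robot.line_to([489.6,247.0,60],ori=[-90,0,-91.2],v=150)
robot.line_to([489.6,247.0,34],v=60)
s=observe();print(s['clock'],s['tcp_pos'],s['ft_force'])
grip(45,60)
s=observe();print(s['clock'],s['tcp_pos'],s['grip_width'],s['ft_force'])
robot.line_to([489.6,247.0,120],v=120)
s=observe();print(s['clock'],s['tcp_pos'],s['grip_width'],s['ft_force'])
im=cams.read_camera("wrist");cv2.imwrite("pics/w2.png",im)
E
```

```text
5.575 [489.44471758 247.04004803  33.69368094] [0.25845803 0.1679892  0.62032717]
5.9167 [489.9074625  247.38121362  34.53622496] 48.980925405713286 [-0.57312281  0.90093385  3.22802303]
6.7833 [488.98808684 246.29860757 119.12002695] 48.842623921976426 [ 1.08020308  1.01036061 -3.25932357]
```

View pics/w2.png

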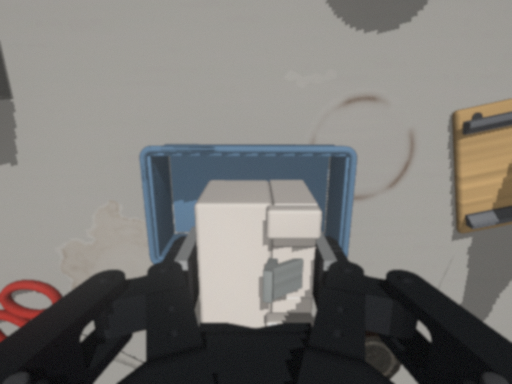

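```bash
python3 - <<'E'
from h import *
p=W(-86,116,0)
robot.move_to([p[0],p[1],110],[-90,0,-78.9])
robot.line_to([p[0],p[1],40],v=150)
f0=observe()['ft_force'][2]
for z in (36,34,33,32.3,31.6):
    robot.line_to([p[0],p[1],z],v=40)
    s=observe();print(round(s['clock'],2),s['tcp_pos'].round(1),s['ft_force'].round(1))
    if s['ft_force'][2]-f0>4: break
robot.pause(.2)
grip(72)
s=observe();print(s['clock'],s['tcp_pos'].round(2),s['tcp_rot'].round(2),s['ft_force'])
robot.line_to([p[0],p[1],110],v=200)
c=W(-100,60,190)
robot.move_to(c,[-90,0,11.1])
robot.pause(.2)
m=cams.camera_model("wrist");im=cams.read_camera("wrist");cv2.imwrite("pics/w3.png",cv2.resize(im,(800,600),interpolation=cv2.INTER_CUBIC))
np.savez("w3.npz",K=m['intrinsics'],T=m['T'])
im=cams.read_camera("top");cv2.imwrite("pics/t3.png",cv2.resize(im[110:250,200:365],(800,679),interpolation=cv2.INTER_CUBIC)[:600])
s=observe();print(s['clock'],s['tcp_pos'],s['tcp_rot'])
E
```

```text
8.57 [617.8  71.5  36.7] [-0.3 -0.6 -4.3]
8.82 [617.5  71.3  34.1] [-0.7  0.8 -3.5]
9.07 [617.4  71.4  32.9] [ 0.3 -0.6 -4.1]
9.32 [617.4  71.4  32.3] [ 1.1  0.3 -3.8]
9.57 [617.5  71.5  32.1] [-0.9 -0.3  1.2]
10.125 [617.79  71.6   31.64] [-8.996e+01  1.000e-02 -7.890e+01] [ 0.57898041 -0.46879433  0.36321456]
12.1667 [559.81458658  74.45171593 189.82552558] [-9.00048304e+01  1.61349406e-02  1.10955078e+01]
```

View pics/w3.png

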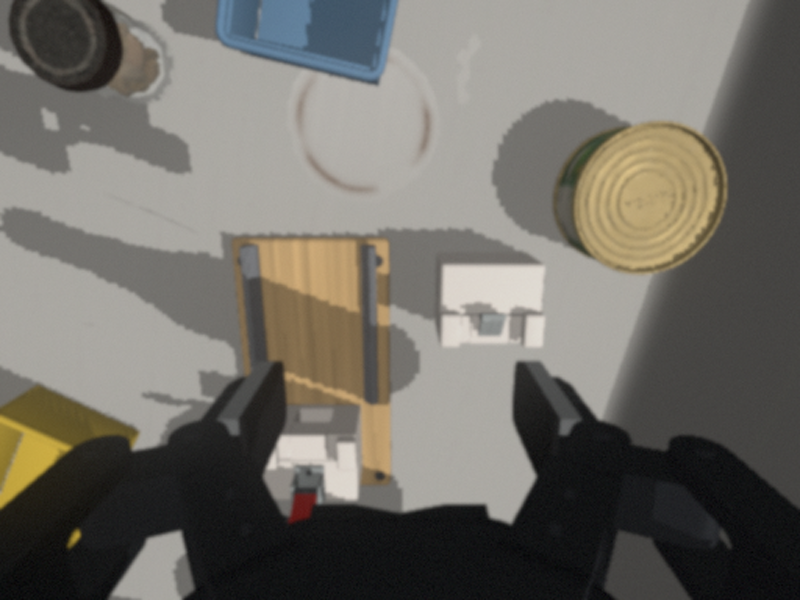

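View pics/t3.png

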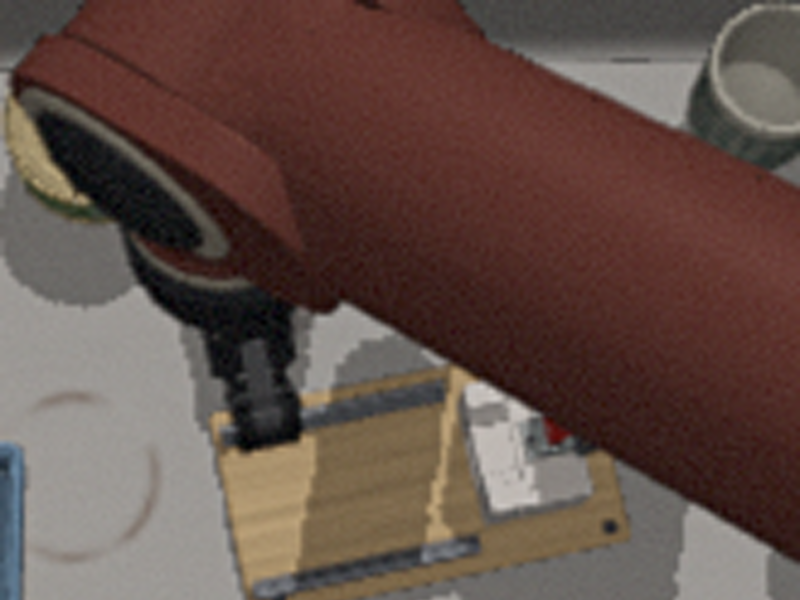

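```bash
python3 - <<'E'
from h import *
d=np.load("w3.npz");m={'intrinsics':d['K'],'T':d['T']}
k=512/800
a=fit(m,[[-25,31,40],[-25,-31,40],[25,-31,48],[25,31,48]],np.array([(545,264),(442,264),(441,347),(544,346)])*k-.2,[617,71,-79])
b=fit(m,[[-120,-52,8],[-120,52,8],[70,52,8]],np.array([(233,238),(389,238),(392,484)])*k-.2,[520,-35,-79])
dd=a[:2]-b[:2];c,s=np.cos(b[2]),np.sin(b[2]);print("half in stand",c*dd[0]+s*dd[1],-s*dd[0]+c*dd[1])
im=cv2.imread("pics/w3.png")
for z,x,y in [(17,-116,33.5),(17,-4,33.5),(17,-116,-33.5),(48,0,-31),(48,0,31),(8,-120,-52),(8,70,52),(56,20,31)]:
    P=np.r_[b[0]+c*x-s*y,b[1]+s*x+c*y,z];u=(proj(m,P)[0]+.2)/k;cv2.circle(im,(int(u[0]),int(u[1])),4,(0,0,255),1)
cv2.imwrite("pics/w3b.png",im)
E
```

```text
[617.5  73.4] -78.5 [ 0.9 -0.8 -0.7 -0.4 -0.2  0.6  0.   0.8]
[523.1 -31.4] -78.82 [-1.6 -0.5  1.3 -0.6  0.4  1.7]
half in stand -84.47614000743549 112.91122916294
```

View pics/w3b.png

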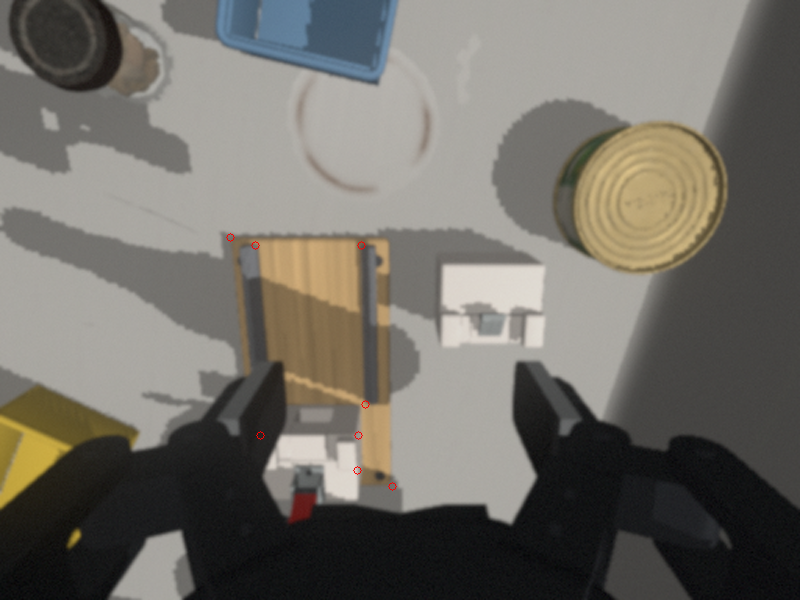

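```bash
sed -i 's/^S=np.array.*/S=np.array([521.6,-33.4]);SY=np.radians(-78.85)/' h.py; python3 - <<'E'
from h import *
ux=np.array([np.cos(SY),np.sin(SY)])
p=np.array([617.5,72])-8*ux
Y=11.3
grip(80)
robot.move_to([p[0],p[1],100],[-90,0,Y])
robot.line_to([p[0],p[1],36],v=120)
s=observe();print(round(s['clock'],2),s['tcp_pos'].round(1),s['ft_force'].round(1))
grip(55,60)
s=observe();print(round(s['clock'],2),s['tcp_pos'].round(1),s['ft_force'].round(1),s['grip_width'])
robot.line_to([p[0],p[1],100],v=150)
q=W(-68,0,100)
robot.line_to(q,ori=[-90,0,np.degrees(SY)+90],v=200)
robot.line_to(W(-68,0,64),v=150)
robot.pause(.2)
s=observe();print(round(s['clock'],2),s['tcp_pos'].round(1),W(-68,0,64),s['grip_width'])
m=cams.camera_model("wrist");im=cams.read_camera("wrist");cv2.imwrite("pics/w4.png",cv2.resize(im,(800,600),interpolation=cv2.INTER_CUBIC))
np.savez("w4.npz",K=m['intrinsics'],T=m['T'])
im=cams.read_camera("scene");cv2.imwrite("pics/s4.png",cv2.resize(im[130:250,210:330],(600,600),interpolation=cv2.INTER_CUBIC))
E
```

```text
13.6 [616.2  80.3  36.4] [ 0.4  1.3 -0.8]
13.91 [616.5  80.5  37.5] [-0.6 -0.5  5.9] 60.685191709819485
15.81 [509.3  33.9  64.9] [508.45028019  33.31645126  64.        ] 60.781010411857814
```

View pics/w4.png

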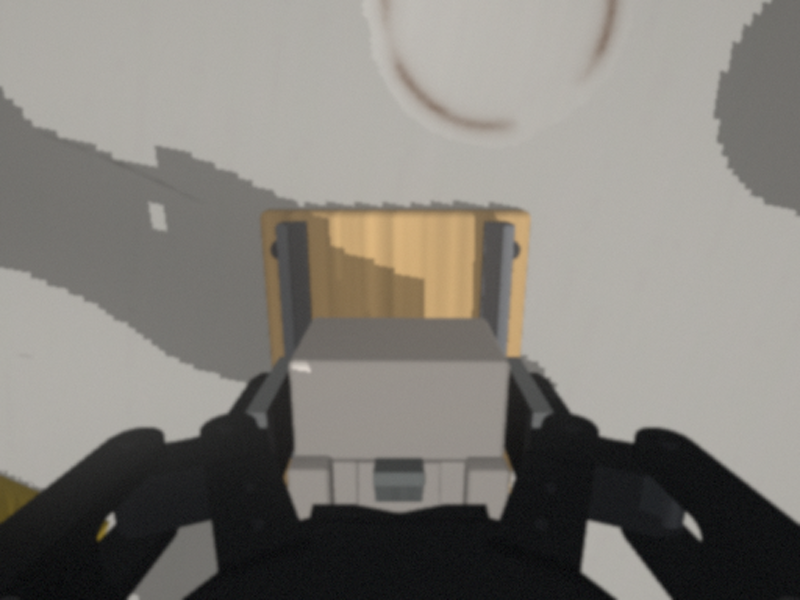

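View pics/s4.png

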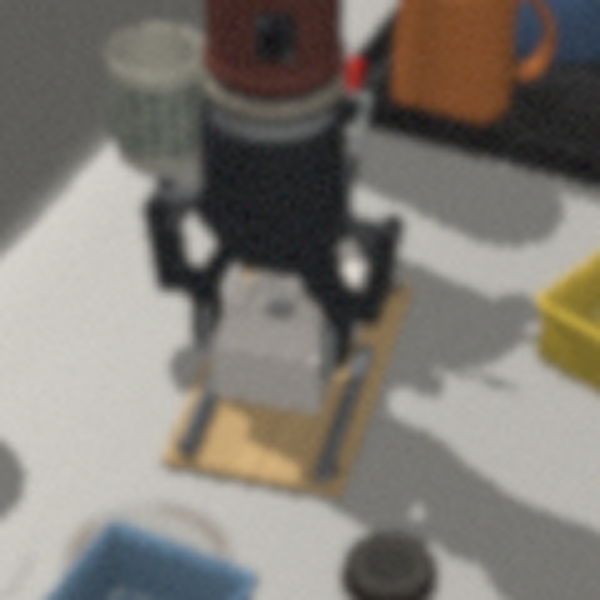

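```bash
cat > mv.py <<'E'
from h import *
E
python3 - <<'E'
from h import *
S[:]=W(0,-1.4,0)[:2]; print(S)
ux=np.array([np.cos(SY),np.sin(SY),0]);uy=np.array([-np.sin(SY),np.cos(SY),0])
f0=observe()['ft_force']
def rep():
    s=observe();f=s['ft_force']-f0;d=s['tcp_pos'][:2]-S
    print(round(s['clock'],2),"st",round(d@ux[:2],1),round(d@uy[:2],1),round(s['tcp_pos'][2],1),"f",round(f@ux,1),round(f@uy,1),round(f[2],1),"yaw",round(s['tcp_rot'][2],2),round(s['grip_width'],1));return f
for z in (54,50,47,46,45.3,44.6):
    robot.line_to(W(-68,0,z),v=50);f=rep()
    if f[2]>5 or abs(f@uy)>8: break
np.save("z.npy",[z])
m=cams.camera_model("wrist");im=cams.read_camera("wrist");cv2.imwrite("pics/w5.png",cv2.resize(im,(800,600),interpolation=cv2.INTER_CUBIC))
E
```

```text
[520.226426   -33.67072953]
16.26 st -67.9 -0.5 53.5 f -0.8 -0.6 0.1 yaw 11.15 60.9
16.51 st -68.0 -0.1 49.7 f -0.3 0.2 -0.4 yaw 11.15 60.5
16.76 st -67.9 -0.1 46.8 f -0.5 -0.8 -0.3 yaw 11.15 60.6
17.01 st -68.0 0.0 46.0 f 0.3 -0.1 1.0 yaw 11.15 60.8
17.26 st -68.1 0.2 45.4 f 0.2 0.3 -0.1 yaw 11.16 60.9
17.51 st -68.1 0.1 45.3 f 0.8 -1.5 8.3 yaw 11.16 60.6
```

View pics/w5.png

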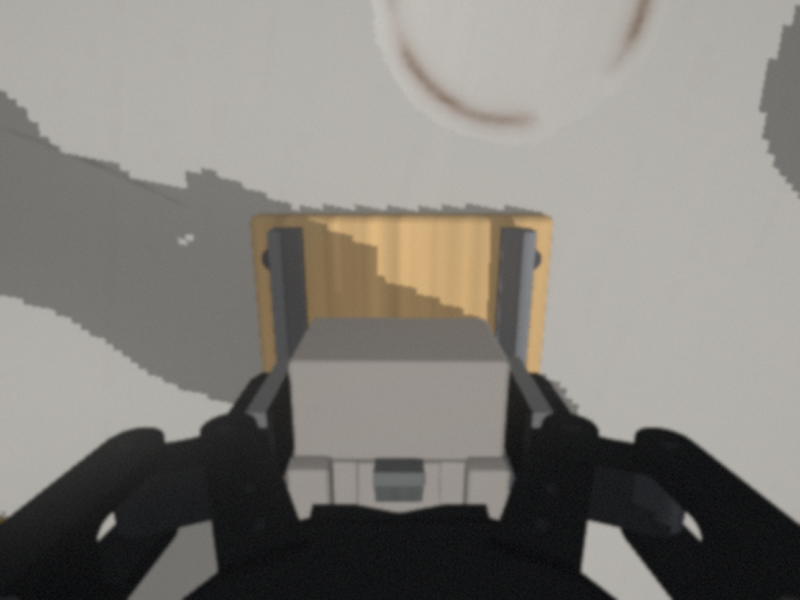

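```bash
sed -i 's/^S=np.array.*/S=np.array([520.23,-33.67]);SY=np.radians(-78.85)/' h.py
cat >> h.py <<'E'
def U(): return np.array([np.cos(SY),np.sin(SY),0]),np.array([-np.sin(SY),np.cos(SY),0])
F0=np.zeros(3)
def rep(pr=True):
    ux,uy=U();s=observe();f=s['ft_force']-F0;d=s['tcp_pos'][:2]-S
    if pr: print(round(s['clock'],2),"st",round(d@ux[:2],1),round(d@uy[:2],1),round(s['tcp_pos'][2],1),"f",round(f@ux,1),round(f@uy,1),round(f[2],1),"g",round(s['grip_width'],1),flush=True)
    return np.array([f@ux,f@uy,f[2]])
E
python3 - <<'E'
import h
from h import *
F0[:]=[0,0,-3.5]
robot.line_to(W(-60,0,45.0),v=60);rep()
robot.line_to(W(-44,0,45.0),v=60);rep()
x=-44
while x<-26:
    x+=1.5; robot.line_to(W(x,0,45.0),v=30); f=rep()
    if f[0]<-10: break
m=cams.camera_model("wrist");im=cams.read_camera("wrist");cv2.imwrite("pics/w6.png",cv2.resize(im,(800,600),interpolation=cv2.INTER_CUBIC))
im=cams.read_camera("top");cv2.imwrite("pics/t6.png",cv2.resize(im[140:250,225:375],(800,587),interpolation=cv2.INTER_CUBIC)[:600])
E
```

```text
17.84 st -60.0 0.5 45.4 f -0.3 -1.1 7.1 g 61.1
18.26 st -43.5 0.8 45.4 f -2.9 1.0 7.3 g 60.8
18.51 st -43.0 0.7 45.4 f -3.4 0.8 8.5 g 60.5
18.76 st -42.0 0.6 45.4 f -4.8 1.3 8.8 g 60.7
19.01 st -40.6 0.5 45.4 f -4.6 0.6 8.7 g 60.7
19.26 st -39.2 0.3 45.4 f -5.4 1.3 8.9 g 60.8
19.51 st -37.8 0.3 45.4 f -5.4 -0.3 8.7 g 60.5
19.76 st -36.5 0.2 45.4 f -5.1 0.2 9.6 g 60.9
20.01 st -35.1 0.1 45.4 f -5.4 0.7 9.2 g 61.0
20.26 st -33.7 0.1 45.4 f -6.2 -0.4 9.1 g 60.9
20.51 st -33.5 0.1 45.4 f -7.0 0.4 8.8 g 60.6
20.76 st -33.5 0.0 45.4 f -10.1 0.4 6.9 g 60.4
```

View pics/w6.png

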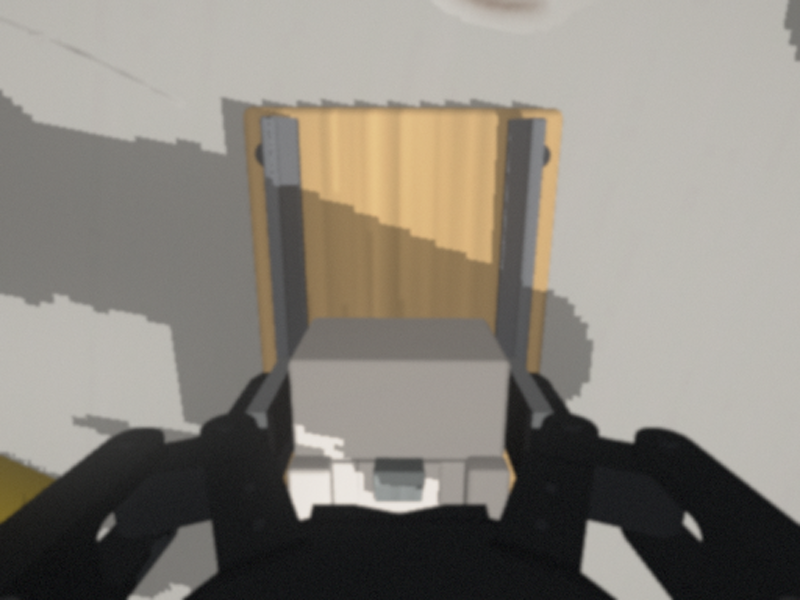

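View pics/t6.png

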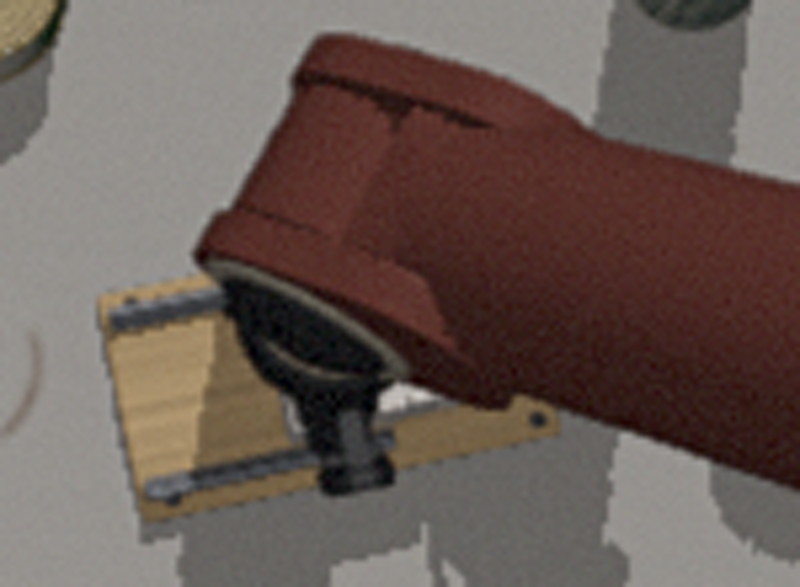

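```bash
python3 - <<'E'
from h import *
F0[:]=[0,0,-3.5]
robot.line_to(W(-32.5,0,45.2),v=30);rep()
grip(78);F0[:]=0;rep()
robot.line_to(W(-33,0,110),v=150);rep()
robot.line_to(W(-40,0,240),v=300)
m=cams.camera_model("wrist");im=cams.read_camera("wrist");cv2.imwrite("pics/w7.png",cv2.resize(im,(800,600),interpolation=cv2.INTER_CUBIC))
np.savez("w7.npz",K=m['intrinsics'],T=m['T'])
robot.line_to(W(60,0,235),v=300)
m=cams.camera_model("wrist");im=cams.read_camera("wrist");cv2.imwrite("pics/w8.png",cv2.resize(im,(800,600),interpolation=cv2.INTER_CUBIC))
np.savez("w8.npz",K=m['intrinsics'],T=m['T']);rep()
a=1.4
_,cb,tb=mech(a,3.7-a);print((proj(m,[W(tb[0],0,tb[1]),W(cb[0],0,cb[1]),W(35,0,58)])+.3)*1.5625)
im=cams.read_camera("scene");cv2.imwrite("pics/s8.png",cv2.resize(im[120:240,220:340],(600,600),interpolation=cv2.INTER_CUBIC))
E
```

```text
21.12 st -33.6 0.1 45.4 f -6.2 0.3 8.1 g 60.3
21.44 st -30.6 -0.8 44.4 f -0.3 0.2 0.3 g 78.0
22.02 st -32.3 -0.5 109.5 f 0.1 -0.9 -0.8 g 77.9
23.19 st 59.6 -0.8 233.6 f 0.5 0.5 0.2 g 77.7
[[400.85113837 398.12427664]
 [400.77147395 356.75433229]
 [400.64022692 234.84006371]]
```

View pics/w7.png

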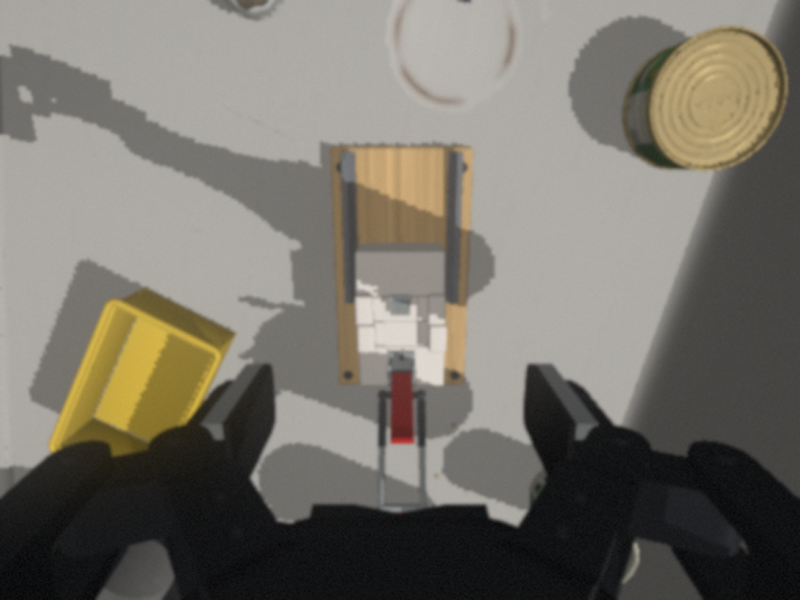

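View pics/w8.png

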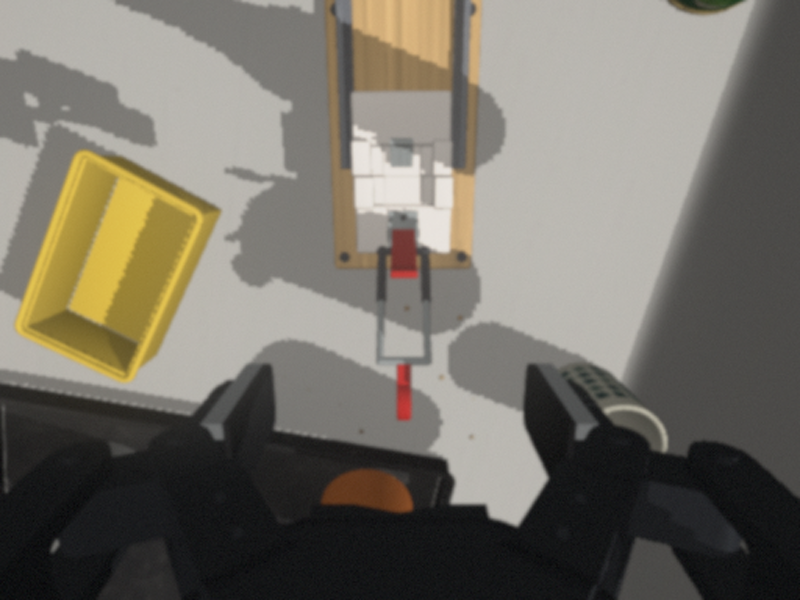

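View pics/s8.png

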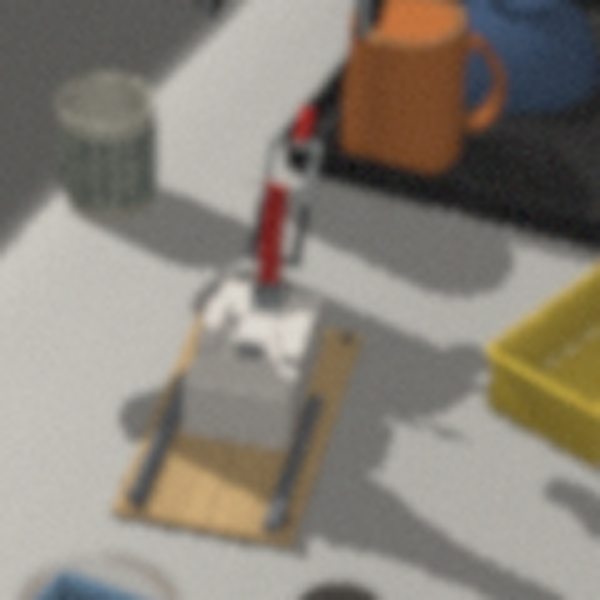

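```bash
python3 - <<'E'
from h import *
grip(44)
robot.line_to(W(113,0.8,190),v=250)
robot.line_to(W(113,0.8,137),v=100)
F0[:]=observe()['ft_force'];rep()
grip(4,20);rep()
m=cams.camera_model("wrist");im=cams.read_camera("wrist");cv2.imwrite("pics/w9.png",cv2.resize(im,(800,600),interpolation=cv2.INTER_CUBIC))
np.savez("w9.npz",K=m['intrinsics'],T=m['T'])
im=cams.read_camera("scene");cv2.imwrite("pics/s9.png",cv2.resize(im[100:220,220:340],(600,600),interpolation=cv2.INTER_CUBIC))
E
```

```text
24.77 st 112.7 1.1 137.0 f 0.0 0.0 0.0 g 43.9
25.18 st 113.2 1.0 137.4 f 0.7 -0.6 0.5 g 7.1
```

View pics/w9.png

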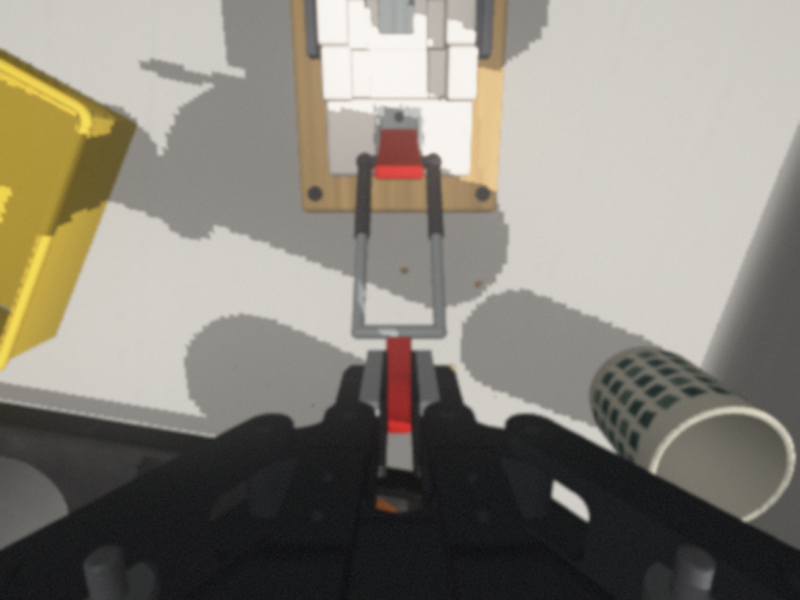

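View pics/s9.png

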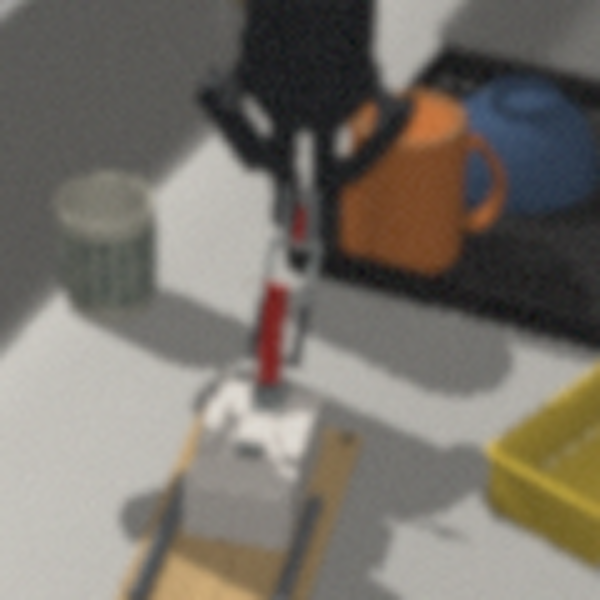

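```bash
python3 - <<'E'
from h import *
d=np.load("w9.npz");m={'intrinsics':d['K'],'T':d['T']}
k=.64
r=lambda x,z:((proj(m,W(x,0,z))[0,1])+.2)/k
th=np.linspace(0,6.28,60)
for dx in (-1.5,0,1.5):
  for a in (1.3,1.35,1.4,1.45,1.5):
    lp,cb,tb=mech(a,3.7-a)
    rows=[r(tb[0]+dx+12*np.cos(t),tb[1]+12*np.sin(t)) for t in th]
    c,s=np.cos(a),np.sin(a)
    lt=[r(35+dx+66*c-q*s,58+66*s+q*c) for q in (1,5)]
    print(dx,a,tb.round(1),"cb",round(r(cb[0]+dx,cb[1])),"tab",round(min(rows)),round(max(rows)),"lever",np.round(lt),"pin",round(r(35+dx,58)), "face48",round(r(dx,48)))
E
```

```text
-1.5 1.3 [119.7 116.9] cb 331 tab 360 434 lever [188. 174.] pin 137 face48 47
-1.5 1.35 [116.6 121.1] cb 325 tab 357 433 lever [176. 161.] pin 137 face48 47
-1.5 1.4 [113.4 125.1] cb 318 tab 352 431 lever [164. 149.] pin 137 face48 47
-1.5 1.45 [109.9 128.9] cb 309 tab 347 428 lever [151. 136.] pin 137 face48 47
-1.5 1.5 [106.3 132.5] cb 300 tab 340 424 lever [139. 123.] pin 137 face48 47
0 1.3 [119.7 116.9] cb 336 tab 364 438 lever [193. 179.] pin 141 face48 51
0 1.35 [116.6 121.1] cb 330 tab 361 438 lever [181. 167.] pin 141 face48 51
0 1.4 [113.4 125.1] cb 323 tab 357 436 lever [170. 155.] pin 141 face48 51
0 1.45 [109.9 128.9] cb 314 tab 351 433 lever [157. 142.] pin 141 face48 51
0 1.5 [106.3 132.5] cb 305 tab 345 429 lever [145. 129.] pin 141 face48 51
1.5 1.3 [119.7 116.9] cb 340 tab 368 443 lever [198. 185.] pin 145 face48 55
1.5 1.35 [116.6 121.1] cb 334 tab 365 442 lever [187. 173.] pin 145 face48 55
1.5 1.4 [113.4 125.1] cb 327 tab 361 440 lever [175. 160.] pin 145 face48 55
1.5 1.45 [109.9 128.9] cb 319 tab 356 437 lever [163. 148.] pin 145 face48 55
1.5 1.5 [106.3 132.5] cb 310 tab 349 433 lever [150. 135.] pin 145 face48 55
```

```bash
cat >> h.py <<'E'
OFF=np.array([3.,-15.])
def tabgo(a,e,v=120,y=0.5):
    t=mech(a,e)[2]-OFF; robot.line_to(W(t[0],y,t[1]),v=v)
E
python3 - <<'E'
from h import *
F0[:]=observe()['ft_force']
for i in range(1,12):
    e=2.34-(2.34-0.15)*i/11; a=1.36+(1.85-1.36)*i/11
    tabgo(a,e); f=rep()
    if np.abs(f).max()>25: print("stop",a,e);break
m=cams.camera_model("wrist");im=cams.read_camera("wrist");cv2.imwrite("pics/w10.png",cv2.resize(im,(800,600),interpolation=cv2.INTER_CUBIC))
np.savez("w10.npz",K=m['intrinsics'],T=m['T'])
im=cams.read_camera("scene");cv2.imwrite("pics/s10.png",cv2.resize(im[100:220,220:340],(600,600),interpolation=cv2.INTER_CUBIC))
E
```

```text
25.58 st 99.8 0.8 151.6 f -0.9 1.9 -0.8 g 7.0
25.88 st 85.3 0.7 162.5 f -1.1 1.0 -1.6 g 7.4
26.18 st 69.4 0.5 170.5 f -1.0 0.9 -4.2 g 7.3
26.48 st 52.7 0.4 175.3 f 0.6 1.9 -4.4 g 7.0
26.78 st 35.2 0.5 176.9 f 0.4 1.6 -2.4 g 7.1
27.08 st 17.2 0.6 175.1 f 0.7 1.0 -1.1 g 7.1
27.38 st -0.2 0.7 169.8 f 1.1 1.2 -0.4 g 6.7
27.68 st -15.9 0.7 161.3 f 1.4 0.7 -1.0 g 7.0
27.98 st -29.5 0.6 149.8 f 1.6 1.6 0.3 g 7.2
28.28 st -41.0 0.7 136.2 f 1.1 0.6 -0.1 g 7.6
28.58 st -50.0 0.7 120.6 f 0.4 1.6 -0.2 g 6.9
```

View pics/w10.png

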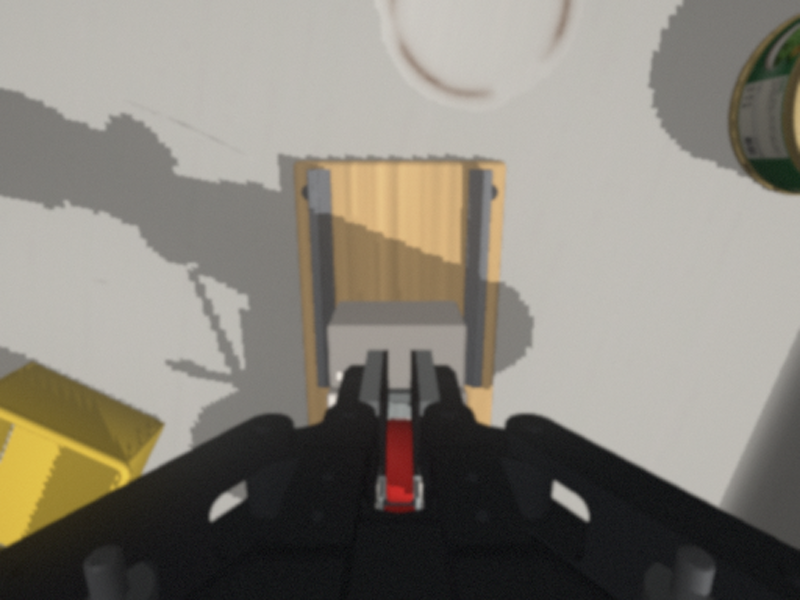

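View pics/s10.png

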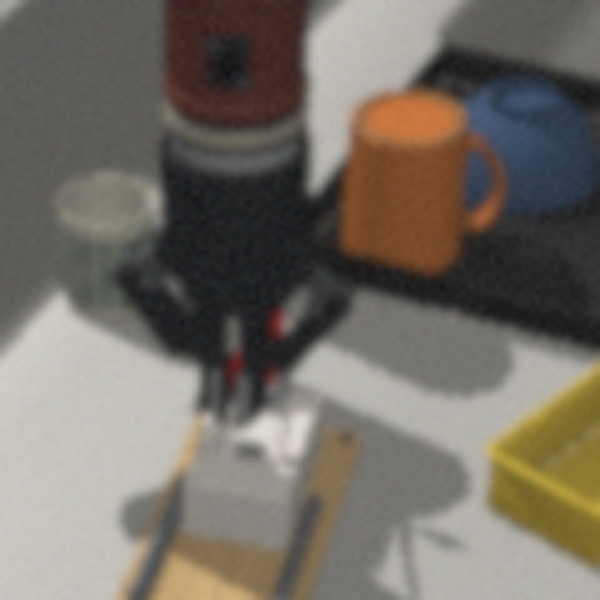

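```bash
python3 - <<'E'
from h import *
d=np.load("w10.npz");m={'intrinsics':d['K'],'T':d['T']}
r=lambda x,z:round(((proj(m,W(x,0,z))[0,1])+.2)/.64)
th=np.linspace(0,6.28,60)
for a,e in ((1.85,.15),(1.6,.15),(1.7,.15),(2,.15)):
    lp,cb,tb=mech(a,e);c,s=np.cos(a),np.sin(a)
    print(a,e,"tab",tb.round(),r(*tb),[f([r(tb[0]+12*np.cos(t),tb[1]+12*np.sin(t)) for t in th]) for f in (min,max)],"cb",cb.round(),r(*cb),"lever",[r(35+l*c-5*s,58+l*s+5*c) for l in (0,20,40,66)],"keeper",r(-20,58))
import cv2
im=cams.read_camera("scene");cv2.imwrite("pics/s11.png",cv2.resize(im[155:205,240:300],(720,600),interpolation=cv2.INTER_CUBIC))
w=cv2.imread("pics/w10.png")[330:530,330:470];cv2.imwrite("pics/w11.png",cv2.resize(w,(420,600)))
E
```

```text
1.85 0.15 tab [-47. 105.] 399 [361, 438] cb [-34.  85.] 405 lever [498, 518, 543, 585] keeper 402
1.6 0.15 tab [-43. 105.] 410 [372, 449] cb [-30.  85.] 414 lever [499, 531, 570, 635] keeper 402
1.7 0.15 tab [-44. 105.] 406 [368, 445] cb [-31.  85.] 410 lever [498, 526, 559, 616] keeper 402
2 0.15 tab [-49. 105.] 392 [354, 431] cb [-36.  85.] 398 lever [497, 510, 526, 553] keeper 402
```

View pics/s11.png

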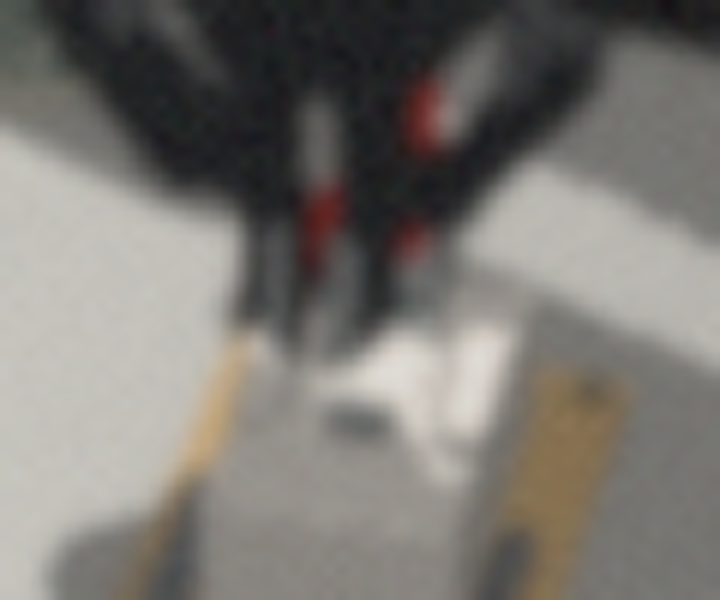

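View pics/w11.png

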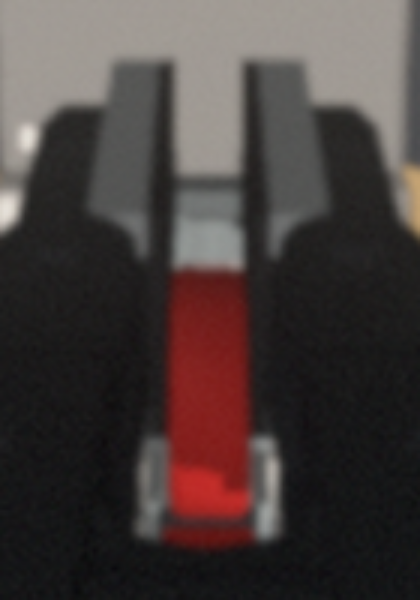

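```bash
python3 - <<'E'
from h import *
d=np.load("w10.npz");m={'intrinsics':d['K'],'T':d['T']}
r=lambda x,z:round(((proj(m,W(x,0,z))[0,1])+.2)/.64)
C=m['T'][:3,3];ux,uy=U();dd=C[:2]-S;print("cam st",dd@ux[:2],dd@uy[:2],C[2])
print("tip",[(x,z,r(x,z)) for x,z in ((-61,98.5),(-39,98.5),(-50,98.5),(-50,120),(-50,137),(-39,137))])
for x in range(-70,-10,8): print(x,[r(x,z) for z in range(85,160,10)])
lp=mech(1.36,0)[0]
for a in (1.36,1.6,1.85):
  for e in (0.1,.3,.5,.7,.9): 
    lp,cb,tb=mech(a,e);print(a,e,tb.round(),cb.round(),"tab",r(*tb),"cb",r(*cb))
s=cams.camera_model("scene")
# scene crop px (x-240)*12,(y-155)*12
f=lambda x,y,z:np.round(((proj(s,W(x,y,z))[0])-[240,155])*12)
print("scene tips",f(-50,0,98.5),f(-50,0,120),"exp tab",f(-47,0,105),"lever1.85 tip",f(17,0,121),"lever1.36 tip",f(49,0,122),"pin",f(35,0,58))
E
```

```text
cam st -119.8056646137391 1.4232022275774945 240.03184717087012
tip [(-61, 98.5, 350), (-39, 98.5, 410), (-50, 98.5, 381), (-50, 120, 414), (-50, 137, 449), (-39, 137, 486)]
-70 [311, 320, 331, 343, 357, 373, 393, 416]
-62 [333, 343, 355, 369, 384, 403, 424, 450]
-54 [354, 365, 378, 394, 411, 431, 455, 483]
-46 [374, 387, 401, 418, 436, 458, 484, 514]
-38 [394, 408, 423, 441, 461, 484, 512, 544]
-30 [414, 428, 445, 464, 485, 510, 539, 573]
-22 [433, 448, 466, 486, 508, 534, 565, 600]
-14 [451, 468, 486, 507, 531, 558, 590, 627]
1.36 0.1 [-41.  99.] [-26.  80.] tab 407 cb 415
1.36 0.3 [-34. 115.] [-24.  93.] tab 454 cb 441
1.36 0.5 [-24. 130.] [-18. 106.] tab 515 cb 478
1.36 0.7 [-11. 142.] [-10. 118.] tab 588 cb 523
1.36 0.9 [  4. 151.] [ -0. 127.] tab 667 cb 574
1.6 0.1 [-44. 101.] [-30.  81.] tab 400 cb 408
1.6 0.3 [-37. 117.] [-27.  95.] tab 446 cb 435
1.6 0.5 [-27. 131.] [-22. 108.] tab 508 cb 471
1.6 0.7 [-15. 143.] [-14. 119.] tab 582 cb 517
1.6 0.9 [  0. 153.] [ -4. 129.] tab 662 cb 569
1.85 0.1 [-48. 101.] [-34.  82.] tab 389 cb 399
1.85 0.3 [-41. 117.] [-31.  95.] tab 435 cb 425
1.85 0.5 [-31. 132.] [-26. 108.] tab 497 cb 461
1.85 0.7 [-19. 144.] [-18. 120.] tab 571 cb 507
1.85 0.9 [ -4. 153.] [ -8. 130.] tab 652 cb 559
scene tips [315. 347.] [316. 271.] exp tab [319. 316.] lever1.85 tip [389. 100.] lever1.36 tip [421.  22.] pin [402. 270.]
```

```bash
python3 - <<'E'
from h import *
F0[:]=observe()['ft_force']
grip(30);robot.pause(.5);rep()
t=W(-62,0.5,175);robot.line_to(t,v=200);robot.pause(.1)
m=cams.camera_model("wrist");im=cams.read_camera("wrist");cv2.imwrite("pics/w12.png",cv2.resize(im,(800,600),interpolation=cv2.INTER_CUBIC))
np.savez("w12.npz",K=m['intrinsics'],T=m['T']);rep()
im=cams.read_camera("scene");cv2.imwrite("pics/s12.png",cv2.resize(im[140:200,240:300],(600,600),interpolation=cv2.INTER_CUBIC))
E
```

```text
29.58 st -49.9 0.5 120.4 f -0.2 -0.4 -0.1 g 30.0
30.17 st -61.4 -0.2 174.0 f -0.9 -0.4 -0.8 g 30.1
```

View pics/w12.png

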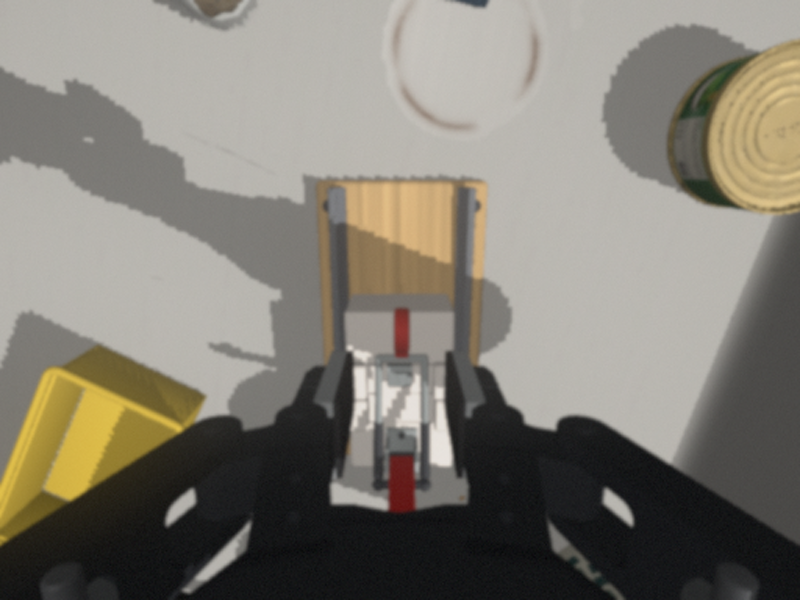

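View pics/s12.png

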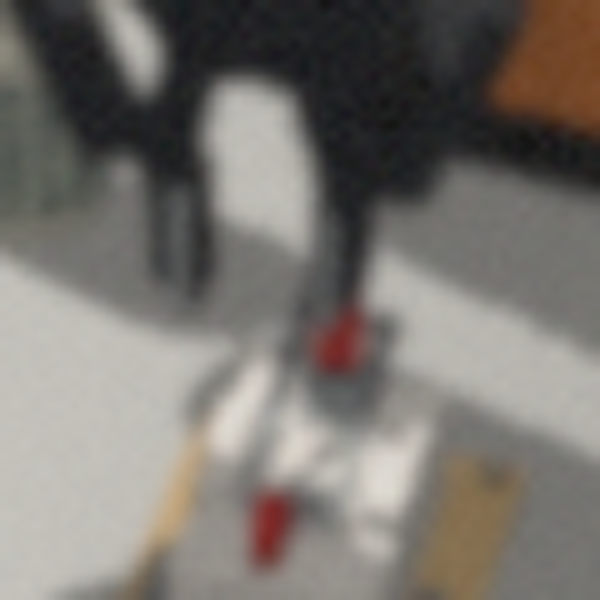

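```bash
python3 - <<'E'
from h import *
d=np.load("w12.npz");m={'intrinsics':d['K'],'T':d['T']}
r=lambda x,z:round(((proj(m,W(x,0,z))[0,1])+.2)/.64)
print("board end",r(-120,8),"obs 181; half rear top edge",r(-50.3,48),"obs 312?; bottom rear", r(-50.3,8),"pin",r(35,58),"lp",r(40,74))
th=np.linspace(0,6.28,60)
for a in (1.3,1.4,1.5,1.6,1.7,1.8,1.9,2.0):
  for zc in (50.2,60.5):
    lp=mech(a,0)[0]; e=-np.arcsin((lp[1]-zc)/70)
    lp,cb,tb=mech(a,e);c,s=np.cos(a),np.sin(a)
    print(a,zc,"e",round(e,2),"cb",cb.round(1),r(*cb),"tab",tb.round(1),[f([r(tb[0]+12*np.cos(t),tb[1]+12*np.sin(t)) for t in th]) for f in (min,max)],"lp",r(*lp),"lever face",[r(35+l*c-5*s,58+l*s+5*c) for l in (10,66)],"keeper top",r(-20,58))
w=cv2.imread("pics/w12.png")[280:520,300:500];cv2.imwrite("pics/w13.png",cv2.resize(w,(500,600),interpolation=cv2.INTER_CUBIC))
E
```

```text
board end 182 obs 181; half rear top edge 314 obs 312?; bottom rear 294 pin 459 lp 484
1.3 50.2 e -0.32 cb [-22.4  50.2] 362 tab [-43.2  62.3] [313, 358] lp 488 lever face [468, 571] keeper top 372
1.3 60.5 e -0.17 cb [-24.9  60.5] 366 tab [-43.7  75.6] [320, 368] lp 488 lever face [468, 571] keeper top 372
1.4 50.2 e -0.33 cb [-23.6  50.2] 360 tab [-44.5  62. ] [310, 356] lp 487 lever face [466, 561] keeper top 372
1.4 60.5 e -0.18 cb [-26.2  60.5] 364 tab [-45.2  75.4] [317, 365] lp 487 lever face [466, 561] keeper top 372
1.5 50.2 e -0.34 cb [-24.9  50.2] 358 tab [-45.9  61.8] [307, 353] lp 486 lever face [464, 549] keeper top 372
1.5 60.5 e -0.19 cb [-27.6  60.5] 361 tab [-46.7  75.2] [314, 362] lp 486 lever face [464, 549] keeper top 372
1.6 50.2 e -0.35 cb [-26.2  50.2] 356 tab [-47.4  61.6] [305, 350] lp 484 lever face [461, 536] keeper top 372
1.6 60.5 e -0.2 cb [-29.1  60.5] 359 tab [-48.3  75. ] [311, 359] lp 484 lever face [461, 536] keeper top 372
1.7 50.2 e -0.35 cb [-27.7  50.2] 354 tab [-49.   61.5] [302, 348] lp 482 lever face [459, 522] keeper top 372
1.7 60.5 e -0.2 cb [-30.7  60.5] 356 tab [-50.   74.9] [308, 356] lp 482 lever face [459, 522] keeper top 372
1.8 50.2 e -0.36 cb [-29.3  50.2] 351 tab [-50.6  61.5] [299, 345] lp 479 lever face [457, 508] keeper top 372
1.8 60.5 e -0.2 cb [-32.3  60.5] 353 tab [-51.6  74.9] [304, 353] lp 479 lever face [457, 508] keeper top 372
1.9 50.2 e -0.36 cb [-31.   50.2] 348 tab [-52.3  61.4] [296, 342] lp 477 lever face [455, 492] keeper top 372
1.9 60.5 e -0.21 cb [-34.   60.5] 350 tab [-53.3  74.9] [301, 350] lp 477 lever face [455, 492] keeper top 372
2.0 50.2 e -0.36 cb [-32.7  50.2] 345 tab [-54.   61.5] [293, 339] lp 474 lever face [453, 476] keeper top 372
2.0 60.5 e -0.2 cb [-35.7  60.5] 347 tab [-55.   74.9] [298, 347] lp 474 lever face [453, 476] keeper top 372
```

View pics/w13.png

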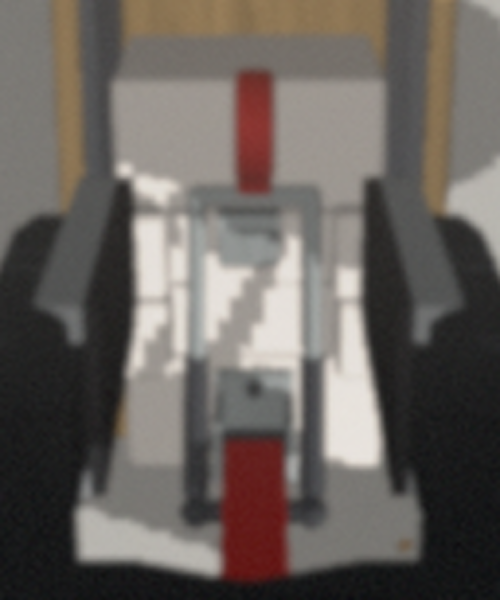

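```bash
python3 - <<'E'
from h import *
F0[:]=observe()['ft_force']
robot.line_to(W(-47,0.3,100),v=200)
robot.line_to(W(-47,0.3,74),v=60)
f=rep()
im=cams.read_camera("wrist");m=cams.camera_model("wrist");cv2.imwrite("pics/w14.png",cv2.resize(im[180:340,150:362],(795,600),interpolation=cv2.INTER_CUBIC))
grip(4,60);rep()
np.savez("w15.npz",K=m['intrinsics'],T=m['T'])
im=cams.read_camera("wrist");cv2.imwrite("pics/w15.png",cv2.resize(im[180:340,150:362],(795,600),interpolation=cv2.INTER_CUBIC))
r=lambda x,z:((proj(m,W(x,0,z))[0]+.5-[150,180])*3.75).round()
for tb in ((-46.,61.8),(-47.,75.),(-46,68)):print(tb,r(*tb))
E
```

```text
31.33 st -47.2 0.3 73.9 f 0.9 0.6 0.2 g 30.1
31.71 st -47.1 0.7 74.4 f 0.2 -0.1 1.1 g 6.5
(-46.0, 61.8) [387. 283.]
(-47.0, 75.0) [386. 329.]
(-46, 68) [387. 307.]
```

View pics/w14.png

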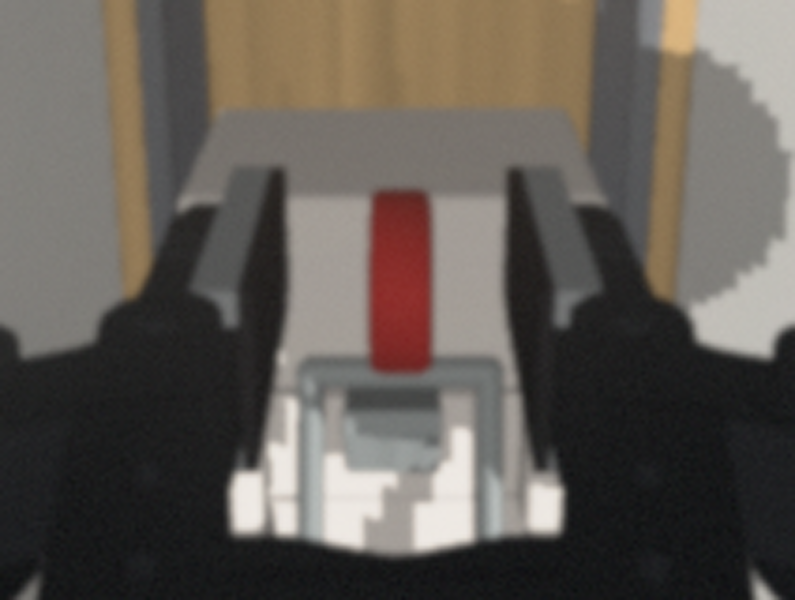

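View pics/w15.png

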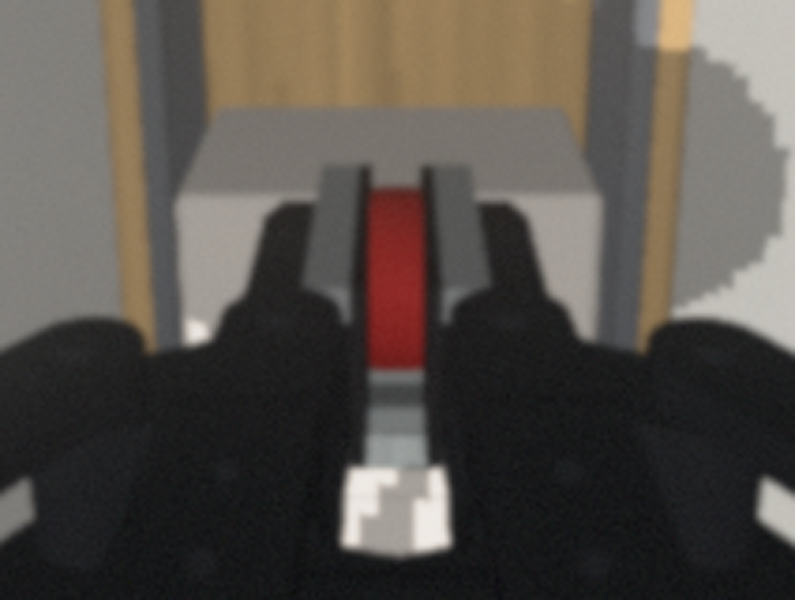

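```bash
python3 - <<'E'
from h import *
F0[:]=observe()['ft_force']
x=-47
while x<-38:
    x+=1; robot.line_to(W(x,0.5,74),v=40); f=rep()
    if f[0]<-7: break
m=cams.camera_model("wrist")
im=cams.read_camera("wrist");cv2.imwrite("pics/w16.png",cv2.resize(im[180:340,150:362],(795,600),interpolation=cv2.INTER_CUBIC))
E
```

```text
32.01 st -47.0 0.8 74.4 f -3.3 -1.0 1.1 g 6.2
32.26 st -46.6 0.8 74.4 f -5.7 -0.2 1.7 g 6.6
32.51 st -46.1 0.8 74.4 f -5.6 -0.0 0.7 g 6.6
32.76 st -45.8 0.8 74.5 f -7.2 0.1 1.2 g 6.5
```

View pics/w16.png

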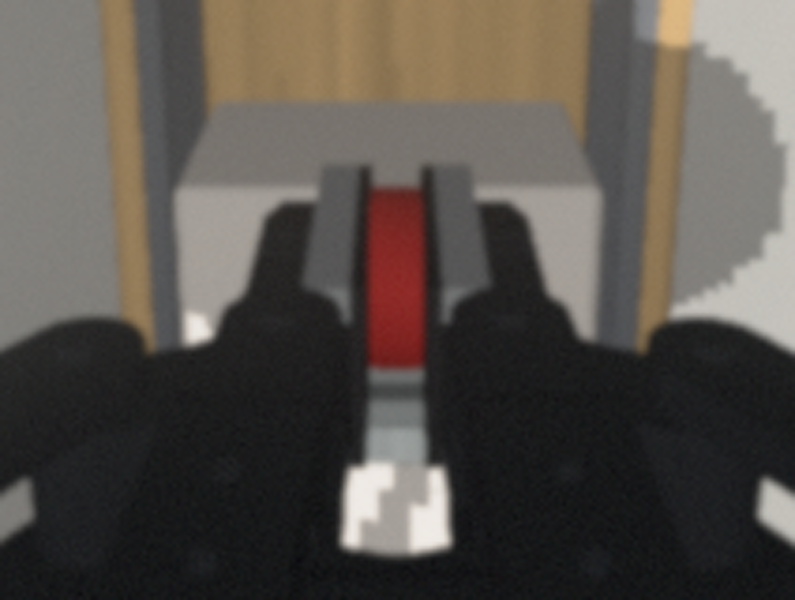

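```bash
python3 - <<'E'
from h import *
F0[:]=observe()['ft_force']+7*U()[0]
x=-43
while x<-36:
    x+=1; robot.line_to(W(x,0.5,74),v=40); f=rep()
    if f[0]<-14: break
m=cams.camera_model("wrist");
np.savez("w17.npz",K=m['intrinsics'],T=m['T'])
im=cams.read_camera("wrist");cv2.imwrite("pics/w17.png",cv2.resize(im[180:340,150:362],(795,600),interpolation=cv2.INTER_CUBIC))
r=lambda x,z:((proj(m,W(x,0,z))[0]+.5-[150,180])*3.75).round()
for tb in ((-43.,61.8),(-43.,70)):print(tb,r(*tb),r(-50,48))
E
```

```text
33.06 st -45.6 0.8 74.6 f -8.4 -0.0 0.1 g 6.3
33.31 st -45.5 0.8 74.7 f -8.6 -0.7 0.1 g 6.8
33.56 st -45.3 0.8 74.7 f -10.6 -0.4 -0.7 g 6.6
33.81 st -45.2 0.8 74.7 f -12.2 -1.1 -1.6 g 6.8
34.06 st -45.1 0.8 74.8 f -13.0 -0.9 -1.0 g 6.5
34.31 st -45.0 0.8 74.8 f -14.1 -0.2 -1.5 g 6.3
(-43.0, 61.8) [384. 287.] [385. 196.]
(-43.0, 70) [384. 319.] [385. 196.]
```

View pics/w17.png

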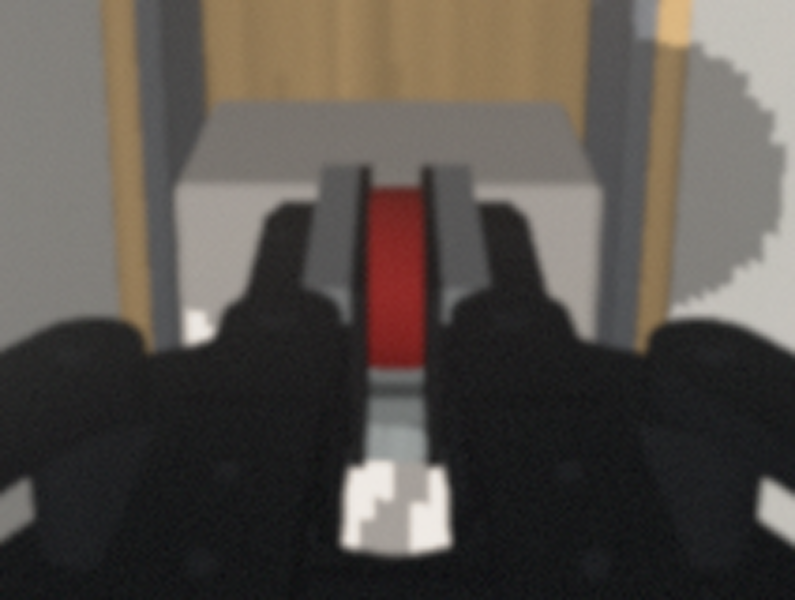

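```bash
python3 - <<'E'
from h import *
robot.line_to(W(-45,0.5,74),v=40);rep()
grip(30);F0[:]=observe()['ft_force']
robot.line_to(W(-45,0.3,150),v=150)
robot.line_to(W(-50,0.3,180),v=200)
m=cams.camera_model("wrist");np.savez("w18.npz",K=m['intrinsics'],T=m['T'])
im=cams.read_camera("wrist");cv2.imwrite("pics/w18.png",cv2.resize(im[150:346,125:387],(800,598),interpolation=cv2.INTER_CUBIC))
r=lambda x,z:((proj(m,W(x,0,z))[0]+.5-[125,150])*3.053).round()
for a in (1.2,1.3,1.4,1.5):
    lp=mech(a,0)[0]; e=-np.arcsin((lp[1]-50.2)/70);lp,cb,tb=mech(a,e);c,s=np.cos(a),np.sin(a)
    print(a,"cb",cb.round(1),r(*cb),"lp",r(*lp),"half rear",r(-50,48))
grip(0,30);rep()
E
```

```text
34.71 st -45.7 0.8 74.4 f -3.9 -0.4 3.7 g 6.2
1.2 cb [-21.3  50.2] [395. 211.] lp [395. 453.] half rear [395. 115.]
1.3 cb [-22.4  50.2] [395. 208.] lp [395. 451.] half rear [395. 115.]
1.4 cb [-23.6  50.2] [395. 204.] lp [395. 449.] half rear [395. 115.]
1.5 cb [-24.9  50.2] [395. 200.] lp [395. 446.] half rear [395. 115.]
36.47 st -49.9 0.1 179.7 f -0.3 0.8 0.4 g -0.1
```

View pics/w18.png

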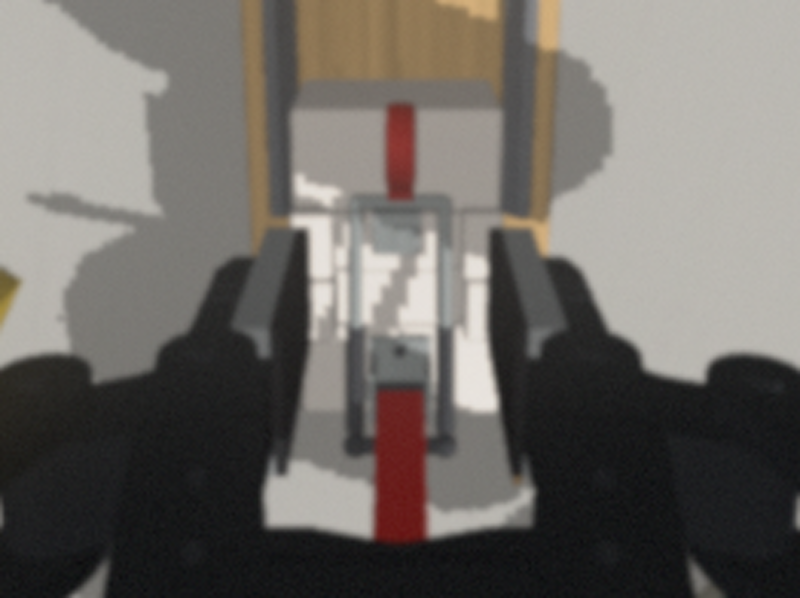

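```bash
python3 - <<'E'
from h import *
F0[:]=observe()['ft_force']
robot.line_to(W(5,0.3,180),v=250)
robot.line_to(W(8,0.3,134),v=150);rep()
def P(a,L=52,d=0):
    c,s=np.cos(a),np.sin(a); p=np.array([35+L*c-(5-d)*s,58+L*s+(5-d)*c]); return W(p[0]-11,0.3,p[1]+22)
robot.line_to(P(1.6),v=80);rep()
for a in np.arange(1.45,0.3,-0.15):
    robot.line_to(P(a),v=80);f=rep()
    if np.abs(f).max()>30: print("stop",a);break
im=cams.read_camera("scene");cv2.imwrite("pics/s19.png",cv2.resize(im[120:240,220:340],(600,600),interpolation=cv2.INTER_CUBIC))
m=cams.camera_model("wrist");im=cams.read_camera("wrist");cv2.imwrite("pics/w19.png",cv2.resize(im,(800,600),interpolation=cv2.INTER_CUBIC))
E
```

```text
37.29 st 6.8 0.5 134.2 f 0.2 -0.4 0.9 g -0.1
37.57 st 18.3 0.6 132.3 f -0.7 -0.6 -0.1 g -0.1
37.82 st 26.0 0.3 132.3 f 0.4 -0.7 -0.6 g 0.0
38.07 st 33.7 0.2 131.3 f 0.8 -0.2 -0.3 g -0.1
38.32 st 41.3 0.2 129.2 f 0.5 -0.5 -0.5 g 0.1
38.57 st 48.5 0.2 126.1 f 0.5 0.4 -0.4 g -0.3
38.82 st 55.3 0.1 121.9 f -0.2 -0.5 -0.1 g -0.1
39.07 st 61.5 -0.1 116.8 f 0.1 -0.1 0.4 g 0.1
39.32 st 66.5 -0.1 110.8 f -0.0 -0.9 0.3 g 0.2
39.57 st 70.5 -0.2 104.2 f 0.2 -0.3 -0.6 g -0.0
```

View pics/s19.png

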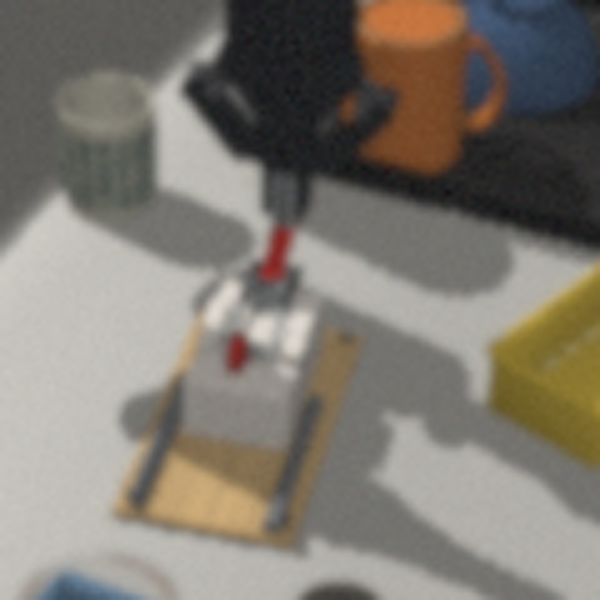

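View pics/w19.png

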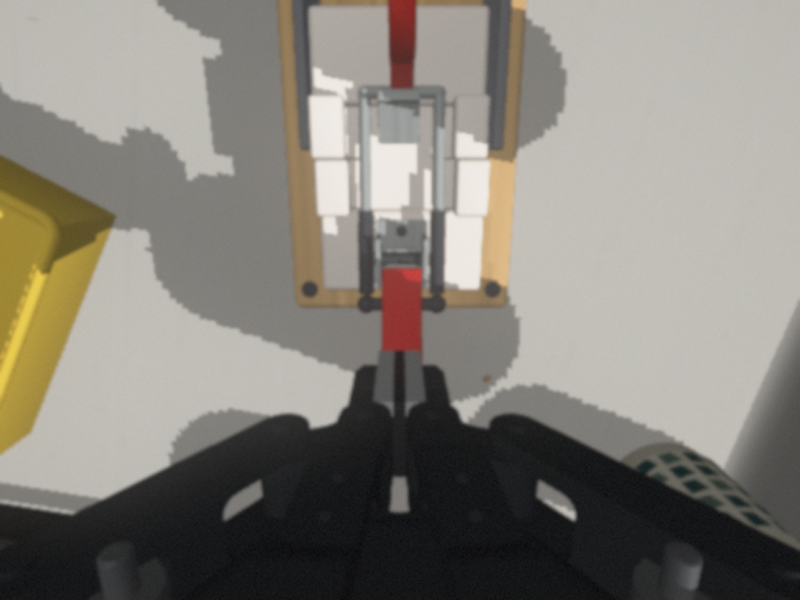

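```bash
python3 - <<'E'
from h import *
F0[:]=observe()['ft_force']
def P(a,L=52,d=0):
    c,s=np.cos(a),np.sin(a); p=np.array([35+L*c-(5-d)*s,58+L*s+(5-d)*c]); return W(p[0]-11,0.3,p[1]+22)
for a,d in ((.3,0),(.2,0),(.1,0),(0.05,0),(0,0),(0,1),(0,2),(0,3),(0,4),(0,5),(0,6)):
    robot.line_to(P(a,d=d),v=60);f=rep()
    if f[2]>20: print("stop",a,d);break
robot.pause(.2)
robot.line_to(W(74,0.3,120),v=150)
robot.line_to(W(20,0.3,200),v=250)
m=cams.camera_model("wrist");im=cams.read_camera("wrist");cv2.imwrite("pics/w20.png",cv2.resize(im,(800,600),interpolation=cv2.INTER_CUBIC))
np.savez("w20.npz",K=m['intrinsics'],T=m['T'])
im=cams.read_camera("scene");cv2.imwrite("pics/s20.png",cv2.resize(im[120:240,220:340],(600,600),interpolation=cv2.INTER_CUBIC))
r=lambda x,y,z:((proj(m,W(x,y,z))[0]+.3)*1.5625).round()
print("pin",r(35,0,58),"tip flat",r(101,0,63),"half rear",r(-50,0,48),"keeper",r(-22,0,50)); rep()
E
```

```text
39.92 st 72.4 0.0 99.7 f -0.1 -0.6 0.9 g 0.1
40.17 st 74.2 0.0 94.8 f -0.0 0.6 1.3 g -0.3
40.42 st 75.4 0.0 89.8 f 0.8 1.1 -0.1 g 0.4
40.67 st 75.7 0.2 87.5 f 0.0 0.1 -0.0 g -0.0
40.92 st 75.9 0.6 85.1 f -0.5 1.6 0.3 g -0.0
41.17 st 75.9 0.7 84.9 f 0.4 -0.4 5.6 g -0.1
41.42 st 75.9 0.7 84.8 f -0.4 -1.9 10.5 g 0.2
41.67 st 75.9 0.8 84.6 f 0.8 -2.3 15.4 g 0.3
41.92 st 75.8 0.8 84.5 f 0.3 -4.5 21.1 g 0.2
stop 0 4
pin [399. 312.] tip flat [399. 417.] half rear [399. 161.] keeper [399. 212.]
43.16 st 21.6 -0.9 198.0 f 0.3 0.6 0.7 g 0.2
```

View pics/s20.png

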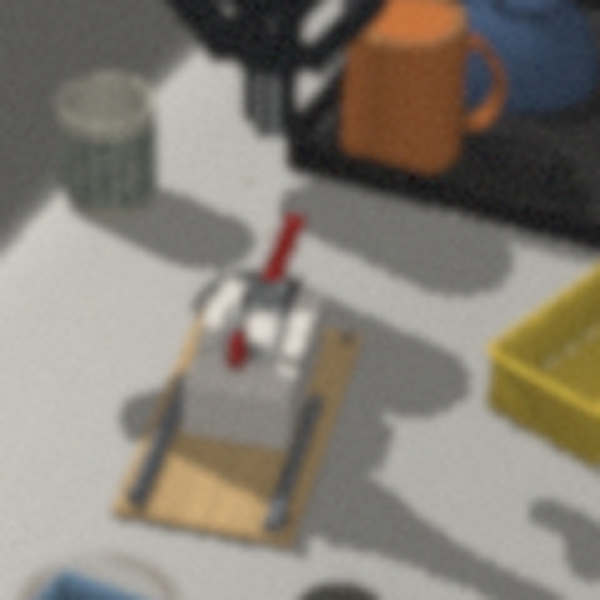

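View pics/w20.png

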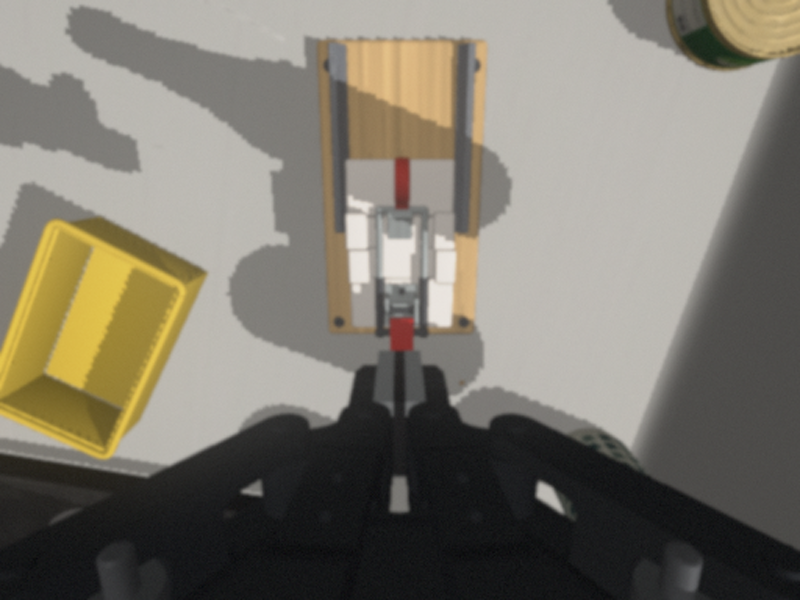

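```bash
python3 - <<'E'
from h import *
robot.line_to(W(-40,-150,260),v=350)
robot.pause(.3)
im=cams.read_camera("scene");s=cams.camera_model("scene");t=cams.camera_model("top");it=cams.read_camera("top")
c=cv2.resize(im[150:230,230:310],(600,600),interpolation=cv2.INTER_CUBIC)
for x,z in ((101,63),(35,63),(-22,50),(-43,62)):
    u=((proj(s,W(x,0,z))[0]+.5)-[230,150])*7.5;print("scene",x,z,u.round())
for a in (0,.1,.2,.3):
    u=((proj(s,W(35+66*np.cos(a)-5*np.sin(a),0,58+66*np.sin(a)+5*np.cos(a)))[0]+.5)-[230,150])*7.5;print(a,u.round(), (((proj(t,W(35+66*np.cos(a)-5*np.sin(a),0,58+66*np.sin(a)+5*np.cos(a)))[0]+.5)-[235,155])*6.15).round())
cv2.imwrite("pics/s21.png",c)
cv2.imwrite("pics/t21.png",cv2.resize(it[155:250,235:365],(800,584),interpolation=cv2.INTER_CUBIC));cv2.imwrite("pics/t21f.png",it)
rep()
E
```

```text
scene 101 63 [369. 105.]
scene 35 63 [330. 200.]
scene -22 50 [294. 314.]
scene -43 62 [280. 324.]
0 [369. 105.] [658. 234.]
0.1 [369.  93.] [659. 231.]
0.2 [369.  82.] [658. 229.]
0.3 [368.  72.] [656. 226.]
44.2 st -40.0 -149.7 259.7 f -0.2 0.3 -1.2 g -0.2
```

View pics/s21.png

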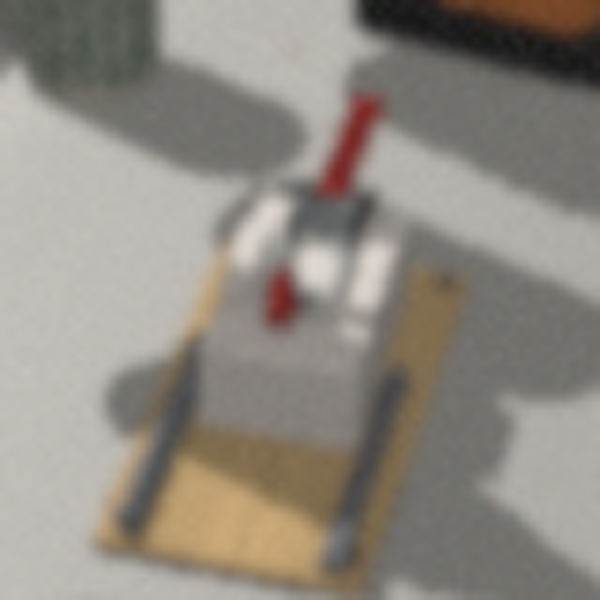

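View pics/t21.png

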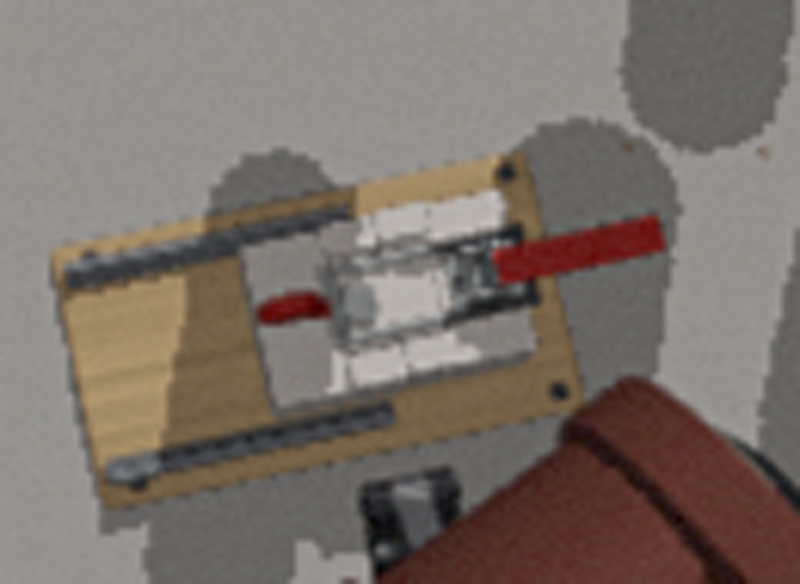

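View pics/t21f.png

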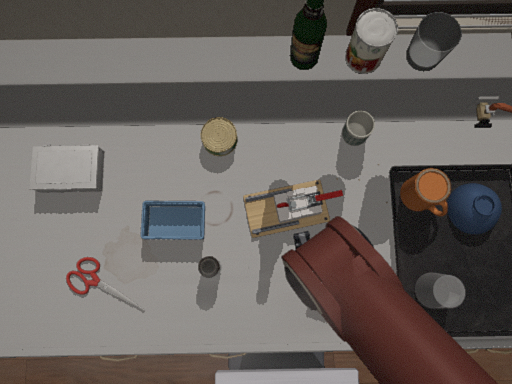

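```bash
python3 - <<'E'
from h import *
robot.line_to(W(30,0,200),v=300)
robot.line_to(W(30,0,160),v=200);robot.pause(.3)
m=cams.camera_model("wrist");im=cams.read_camera("wrist");cv2.imwrite("pics/w22.png",cv2.resize(im[40:240,160:360],(600,600),interpolation=cv2.INTER_CUBIC))
r=lambda x,y,z:((proj(m,W(x,y,z))[0]+.5-[160,40])*3).round()
print("seam48",r(0,0,48),"seam cheek56",r(0,25,56),"cb",r(-22,0,50),"lp",r(51,0,53),"half rear",r(-50,0,48),"board",r(-120,0,8),"cheek rear",r(-21,25,56),"fixed cheek end",r(20,25,56))
robot.line_to(W(30,0,230),v=300)
robot.line_to(W(-40,-150,260),v=350);rep()
E
```

```text
seam48 [282. 351.] seam cheek56 [380. 356.] cb [281. 266.] lp [282. 540.] half rear [281. 150.] board [ 281. -118.] cheek rear [383. 272.] fixed cheek end [378. 433.]
46.65 st -39.4 -150.6 259.5 f -0.5 -0.1 0.4 g -0.2
```

View pics/w22.png

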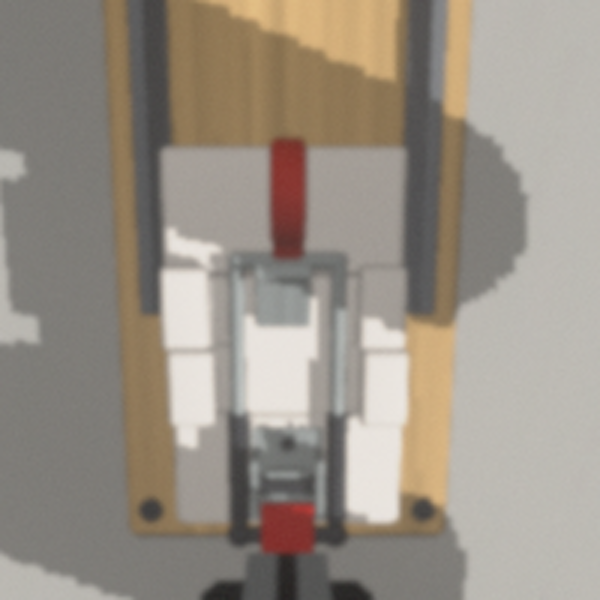

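```bash
python3 - <<'E'
from h import *
robot.pause(.3);print(workorder.finish_job(),observe()['clock'])
E
```

```text
the job is handed in; nothing more can be done
the job is handed in; nothing more can be done
```

The job is done and handed in at about 47 s of the 72 s allowed. No verdict was reported.

- **Moving the half:** I lifted it out of the basket by its ±x faces, set it upright on the worktop and let go. I then gripped it by its ±y faces and slid it between the rails. It stopped firmly at the expected x position with a force of about 10 N.
- **Loop:** I swung it over by the red tab, but the tab slipped in the pads at 20 N grip, so I opened the jaws. The loop fell and came down behind the keeper. I pinched the tab again at 60 N and pulled towards the fixed half. It came to a hard stop at 14 N, which showed it was hooked.
- **Lever:** I pushed it over with closed fingers until it stopped flat, at a tip height of 63 mm. Pressed further, it held against about 20 N.

**Last checks:**
- **Latch and halves:** The last pictures show no visible gap between the halves. The crossbar is behind the keeper, about 1 mm from where it was predicted. The lever stayed down with the arm clear, within about 0.1 rad of flat.
- **Other objects:** The jar, tin and cup look unmoved.

**Checks that failed or disagreed:**
- **Cameras:** The top and wrist cameras disagreed by 2–3 mm. I settled this from contacts and relative views.
- **Snap and stretch:** I did not see the snap as a clear 5 N peak, because the force was only read between steps. I inferred the spring stretch from the geometry and did not measure it.

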